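# Put the stain kit in order and drop its catch

### The arm

A 6-joint arm with a two-finger parallel gripper is mounted at the origin on a cart in front of the work surface, level with it; the furniture and walls round the work are solid. World frame = base frame: x ahead of the robot, y to its left, z up, the work surface at z = 0. Lengths are in m, angles in rad, forces in N, time in s.
With the tool pointing down it reaches from about 0.35 to 0.925 m from the base axis. Payload 6.4 kg.
Tool frame: the origin (TCP) lies midway between the tips of the shut fingers; the grasp point (between the pads) lies 19 mm behind it; x points along the fingers, z is the direction in which the jaws open and shut, and the axes are right-handed (so a half turn about x gives the same grasp; the last joint's range is limited). The gripper opens to 94 mm and grips with 3 to 60 N. Pads are 16 mm wide; open, the fingers measure 119 mm over their backs; the gripper's body (75 mm by 177 mm) begins 78 mm behind the grasp point.
Start: joints at [-1.495, 0.245, 1.558, -0, 1.339, -0.174], TCP at [0.161, -0.63, 0.205] pointing down, gripper open.
Joint ranges: [-3.13, 3.13], [-1.02, 2.26], [0.13, 2.54], [-0.95, 4.09], [0.21, 2.88], [-2.74, 2.74]. Speed limits (rad/s): [2.57, 2.57, 3.14, 3.14, 3.14, 3.14].

### API

Orientations are given as [roll, pitch, yaw] about the fixed x, y, z axes, in that order (R = Rz(yaw) Ry(pitch) Rx(roll)).
In Python, from station import manip gives the robot as it stands.
- The arm moves only by the tool play_rows, never from a script. Its arguments are lists of equal length, an entry for each row: "delta_rot": the turn, a rotation vector about the tool's x, y, z in degrees, a list of three; "slide": the shift along the tool's x, y, z in m, a list of three; "jaw": the finger opening in m, from 0 to 0.094. A call has 1 to 12 rows; each row shifts and turns the commanded pose from where the row before left it, along the tool's axes as they then stand; what a row does not reach is not made up. A row lasts 1/8 s, in which the tool goes at most 62.5 mm and 10.7 degrees, less where a joint would pass 70% of its speed; a pose out of reach is approached as far as the arm can. A call is refused whole if a number of a shift passes 0.0625 or a number of a turn 10.7, either way. A call with a gripper value outside its range is refused whole. The fingers move at their own pace and stop on an object; the grip force is fixed at half the most. Time passes only in rows, so rows that do not move let the fingers close. It gives the time, the measured TCP pose, the force and the opening at its end, in the units of the state.
- manip.sense(): the state, without advancing time (a new reading comes with each control period).
- manip.capture(name): name is "scene" or "top" or "wrist"; returns (picture, depth): 480x640x3 uint8, red, green, blue; 480x640 float32, m along the optical axis (not along the pixel's ray), 0 where there is no reading.
- manip.camera_params(name): a dict with "fx", "fy", "cx", "cy" (pixels), "rvec" (rotation vector, rad) and "tvec" (3), from world to camera coordinates, as OpenCV has them; the wrist camera has in their place "T_tool_cam" (4x4, takes a point from camera to tool coordinates, whose origin is the TCP and whose axes are the tool frame's). Camera axes: x right, y down, z forward; pixel columns grow to the right and rows downward; lengths in m; the calibration is good to about 2 mm. A picture is of the moment at which its call begins: read the wrist's pose just before it. camera_params takes no time and is no camera call.
- manip.job_done(): hands the job in, once; it reports no verdict.
The state is a dict: "clock": time; "joint_positions": joint angles; "qvel": joint speeds; "joint_efforts": joint torques, N m; "tcp_pos": TCP position; "eef_rot": TCP orientation; "force": force on the tool from outside, world axes, zero at the start; "ft_torque": the same for the moment, N m; "finger_gap": finger opening in m.
Only numpy, scipy, OpenCV 4.12 (cv2) and the standard library are available. Lean on these libraries where they do the work, as an engineer would, in place of code of your own. Each camera call takes 0.05 s, during which the arm holds its last target. There are 200 camera calls.

### The job

The stain-kit case has been packed wrongly: swing the catch bar on its front up and right over to its open rest, open the lid fully, stand every red-lidded sample cup found inside upright in the white tray, and pack what waits on the right-hand counter: each stain bottle upright in a free pocket ringed in its own colour, the timer face up, flat in its square recess. Then shut the lid and bring the catch bar back over so that it drops into its notch and locks the lid. Never tip a cup over, and leave the bottles already packed in pockets of their own colour and the two agar plates alone.

Things in the scene. Friction and masses are not known exactly. Their poses are not given: they have to be found in the camera images.
- case: Aluminium kit case, fixed: base 180 (x) x 260 (y) x 48 mm, walls 4 mm, hinged lid 55 mm deep (103 mm shut). Origin: centre of underside; x from the front (catch side) to the hinged back, y to the left seen from the front. Foam insert, top at z = 34 mm: four bottle pockets 47 mm wide, 27 mm deep, 75 mm apart, ringed violet (left column) and amber (middle); at the right the timer recess
- lid (a joint): Lid hinge, rad: 0 shut, 1.75 wide open at its stop. Hinge line along the case's y through case x = +90, z = 48 mm (back rim). Stiff friction hinge: the lid stays where it is left; about 4 N at the tab moves it. A foam pad in the lid clears seated bottle caps by 2 mm. While the catch is down its hook holds the lid shut
- lid_tab (a point): Grip point on the lid's black lift tab: 32 mm wide along the case's y, 14 mm thick, standing 42 mm out from the lid's front, the point 26 mm out. Lid shut: case x = -116, y = +75, z = 64 mm; turns with the lid. Held by its two side faces, it can turn between the fingers as the lid swings
- latch (a joint): Drop catch on the front, rad: 0 = bar level in the keeper's notch, hook over the lid's stud (locks a shut lid); grows as the free left-hand end is lifted. Hook clear of the stud above 0.5. Past about 1.4 the bar falls over to its open stop, 1.75; let go below that it drops to 0 by its weight (120 g). If it is down first, the stud lands on the hook and the lid cannot shut
- latch_pivot (a point): On the catch's pivot axis (along the case's x), at the same distance out from the front as latch_handle: case x = -132, y = -85, z = 36 mm.
- latch_handle (a point): Middle of the red handle pin, 14 mm in diameter, 42 mm long, pointing straight out of the case's front (case -x). Bar down: case x = -132, y = 0, z = 40 mm, 85 mm to the left of the pivot; it circles round the pivot in a plane parallel to the front. Gripped across, it can turn between the fingers
- violet_front (a point): Centre of the floor of the violet-ringed pocket in the front row (case x = -42, y = 75, z = 7 mm).
- violet_back (a point): Centre of the floor of the violet-ringed pocket in the back row (case x = 33, y = 75, z = 7 mm).
- amber_front (a point): Centre of the floor of the amber-ringed pocket in the front row (case x = -42, y = 0, z = 7 mm).
- amber_back (a point): Centre of the floor of the amber-ringed pocket in the back row (case x = 33, y = 0, z = 7 mm).
- violet_bottle: Stain bottle, violet bottle with black cap, waiting on the right-hand counter (may be absent). Body 42 mm in diameter up to about 50 mm, shoulder to 64 mm, cap 26 mm in diameter up to 77 mm; 70 to 130 g. Origin: centre of the underside, z up along the bottle.
- violet_packed: Stain bottle, violet bottle with black cap, already packed in one of the two violet-ringed pockets, same size as the waiting one. Origin: centre of the underside.
- amber_bottle: Stain bottle, amber-brown bottle with white cap, waiting on the right-hand counter (may be absent). Body 42 mm in diameter up to about 50 mm, shoulder to 64 mm, cap 26 mm in diameter up to 77 mm; 70 to 130 g. Origin: centre of the underside, z up along the bottle.
- amber_packed: Stain bottle, amber-brown bottle with white cap, already packed in one of the two amber-ringed pockets, same size as the waiting one. Origin: centre of the underside.
- cup_1: Sample cup with red screw lid, packed by mistake in the other violet-ringed pocket (may be absent). 74 mm high, body 36 mm in diameter up to 59 mm, lid 39 mm in diameter above; 50 to 100 g. Origin: centre of the underside, z up.
- cup_2: Sample cup with red screw lid, packed by mistake in the other amber-ringed pocket (may be absent). 74 mm high, body 36 mm in diameter up to 59 mm, lid 39 mm in diameter above; 50 to 100 g. Origin: centre of the underside, z up.
- cup_tray: White plastic sample tray, fixed on the right-hand counter, 100 (x) x 140 (y) x 20 mm, walls and floor 4 mm. Origin: centre of the underside. Empty at the start; two cups fit side by side along its y.
- timer_recess (a point): Centre of the floor of the timer recess (case x = -20, y = -79, z = 18 mm): 70 mm along the case's x, 76 mm along its y, 16 mm deep, with a finger well 44 mm wide and 28 mm long before and behind it (same floor), so that fingers closing along the case's x fit in.
- timer: Cream lab timer with keys on top, 62 (x) x 68 (y) x 22 mm, 55 to 100 g, waiting face up on the right-hand counter; sides taper a little upward. Origin: centre of the underside. It fits its recess with its x along the case's x, either way round.
- red_plate: Agar plate, red, 90 mm in diameter and 15 mm high, a bystander on the counter in front of the case's left; origin at the centre of its underside.
- pale_plate: Agar plate, pale, 90 mm in diameter and 15 mm high, a bystander on the counter behind the case's right; origin at the centre of its underside.
There are look-alikes about, which are no part of the job. Leave any orange look-alike of the timer alone.

How it is judged:
By the outcome, as a careful person would: the job done as asked, in the order asked, and still so for the second after the job is handed in, with the robot touching nothing.
Of violet_bottle, amber_bottle only 1 to 2 are there at a start; the rules pass over those that are not, and their reading is None.
Of cup_1, cup_2 only 1 to 2 are there at a start; the rules pass over those that are not, and their reading is None.
At some moment in a run one of timer may be knocked a few centimetres aside while the robot is not near it.
It also fails if it takes over 210 s, if anything falls off the work surface, if the arm or the gripper's body presses on something with over 40 N, if the wrist force passes 120 N, or if a joint passes its speed limit or range.

## Working session

There is one attempt and no reset: what is moved stays moved. The work goes in short steps, Python scripts to look and compute and a tool call to move; the robot and the scene stay as the last step left them, time stands still between calls to the robot, and variables do not carry over. Pictures are saved under pics/ and viewed, about 12 in all and at most 16, crops included, and the job is handed in when it is done.

Besides the shell and the picture viewer there is one more tool, called after "Emit:" in YAML: its name, and indented under it one key for each argument. play_rows: Moves the arm, as the interface text tells. Its arguments: {"type":"object","properties":{"delta_rot":{"type":"array"},"slide":{"type":"array"},"jaw":{"type":"array"}},"required":["delta_rot","slide","jaw"]}

```bash
ls; mkdir -p pics; cat > h.py <<'E'
import numpy as np, cv2
from station import manip
from scipy.spatial.transform import Rotation as R
def snap(n,f):
    s=manip.sense(); im,d=manip.capture(n); cv2.imwrite(f'pics/{f}.png',im[:,:,::-1]); np.savez(f'pics/{f}.npz',d=d,p=s['tcp_pos'],r=s['eef_rot'],im=im); return im,d
def cam(n,s=None):
    c=manip.camera_params(n)
    if n=='wrist':
        T=np.eye(4);T[:3,:3]=R.from_euler('xyz',s['r']).as_matrix();T[:3,3]=s['p'];return c,T@np.array(c['T_tool_cam'])
    M=np.eye(4);M[:3,:3]=cv2.Rodrigues(np.array(c['rvec'],float))[0];M[:3,3]=np.ravel(c['tvec']);return c,np.linalg.inv(M)
def pts(n,f):
    s=np.load(f'pics/{f}.npz');c,T=cam(n,s);d=s['d'];v,u=np.mgrid[:480,:640]
    P=np.stack([(u-c['cx'])/c['fx']*d,(v-c['cy'])/c['fy']*d,d,np.ones_like(d)],-1)@T.T
    P=P[...,:3];P[d==0]=np.nan;return P,s['im']
E
python3 - <<'E'
from h import *
for n in('scene','top'):
    snap(n,n+'0'); print(n,manip.camera_params(n))
print(manip.camera_params('wrist')); print(manip.sense())
E
```

```text
pics
scene {'fx': 544.7097912918894, 'fy': 544.7097912918894, 'cx': 316.41706719253665, 'cy': 243.12010917104556, 'rvec': array([ 0.69879734, -2.60859701,  1.12828618]), 'tvec': array([0.35368416, 0.26665109, 1.69810789])}
top {'fx': 473.7081059500262, 'fy': 473.7081059500262, 'cx': 320.92224209055485, 'cy': 234.74076239540963, 'rvec': array([ 2.15287665, -2.10247524,  0.16797816]), 'tvec': array([-0.12277182,  0.46595819,  1.36938228])}
{'fx': 403.8516165065191, 'fy': 403.8516165065191, 'cx': 320.74203684235005, 'cy': 240.86795083005185, 'T_tool_cam': array([[-4.03676336e-04, -2.45193425e-01,  9.69474095e-01,
        -1.78931009e-01],
       [ 3.73530005e-04, -9.69474144e-01, -2.45193282e-01,
         7.20268801e-02],
       [ 9.99999849e-01,  2.63148938e-04,  4.82940871e-04,
         3.54801348e-05],
       [ 0.00000000e+00,  0.00000000e+00,  0.00000000e+00,
         1.00000000e+00]])}
{'clock': 0.1, 'joint_positions': array([-1.49510940e+00,  2.45718832e-01,  1.55885972e+00,  2.50970916e-06,
        1.33867209e+00, -1.74066323e-01]), 'qvel': array([-0.00051439, -0.00179408, -0.00098879, -0.00035778,  0.00130371,
       -0.00115287]), 'joint_efforts': array([ 1.06631096e-04, -4.16914380e+01, -3.15526485e+01,  6.86335168e-02,
        3.09724978e-02, -5.20685865e-05]), 'tcp_pos': array([ 0.16064486, -0.62929932,  0.2044892 ]), 'eef_rot': array([2.9660538 , 1.56913833, 1.64501015]), 'force': array([ 0.04253574,  0.29426702, -1.136985  ]), 'ft_torque': array([0.02070619, 0.02050139, 0.0110864 ]), 'finger_gap': 0.09418360111113737}
```

View pics/scene0.png

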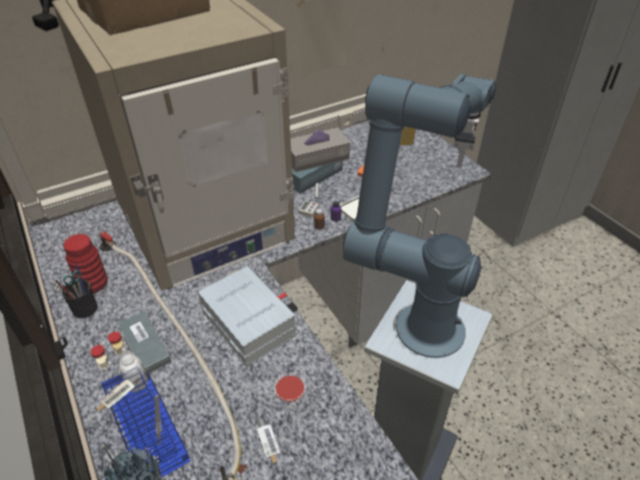

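View pics/top0.png

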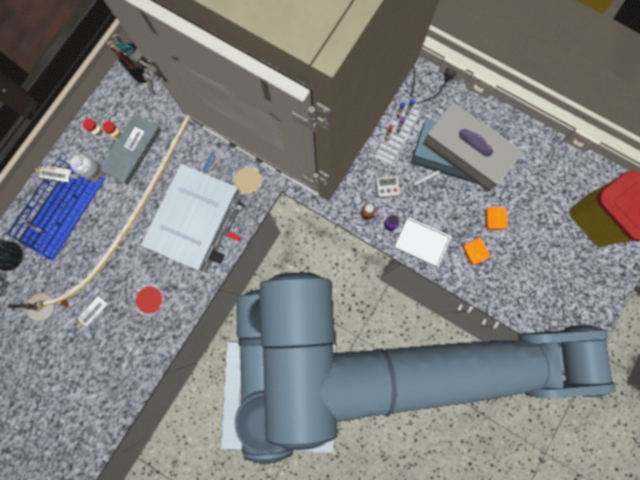

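The scene picture shows the case near (247,312), the oven behind it, and the waiting items near (320–350, 210). In the top picture:
- Case: (190,217), with red catch pin (233,237) and black tab (217,257).
- Right-hand counter: amber bottle (368,211), violet bottle (392,223), tray (423,242), cream timer (387,186).
- Orange look-alikes of the timer: (497,218) and (476,250).
- Red-lidded look-alikes of the cups: (91,126) and (110,128).

```bash
python3 - <<'E'
from h import *
np.set_printoptions(precision=4,suppress=True)
P,im=pts('top','top0')
for n,(u,v) in dict(case=(190,217),pin=(233,237),tab=(217,257),amb=(368,211),vio=(392,223),tray=(423,242),timer=(387,182),plate=(149,300),pale=(247,180),base=(275,400),or1=(497,218),or2=(476,250),counter=(330,225),ovenedge=(325,188),c2=(300,185)).items():
    print(n,np.nanmedian(P[v-1:v+2,u-1:u+2].reshape(-1,3),0))
# lid top plane
m=(abs(P[...,2]-.103)<.006)
m[:, :130]=0;m[:,250:]=0;m[:150]=0;m[280:]=0
ys,xs=np.where(m); Q=P[m]; print(len(Q), Q.mean(0), cv2.minAreaRect(Q[:,:2].astype(np.float32)))
c=im[140:300,120:280];cv2.imwrite('pics/c1.png',cv2.resize(c[:,:,::-1],None,fx=3.6,fy=3.6,interpolation=cv2.INTER_CUBIC))
c=im[160:290,340:520];cv2.imwrite('pics/c2.png',cv2.resize(c[:,:,::-1],None,fx=4,fy=4,interpolation=cv2.INTER_CUBIC))
def box(lo,hi,u0,u1,v0,v1):
    m=np.zeros(P.shape[:2],bool);m[v0:v1,u0:u1]=1;m&=(P[...,2]>lo)&(P[...,2]<hi)
    Q=P[m];print(len(Q),Q.mean(0),cv2.minAreaRect(Q[:,:2].astype(np.float32)))
box(.07,.085,355,380,198,222);box(.07,.085,380,405,212,235)
box(.015,.03,370,405,172,199);box(.015,.03,390,455,215,270)
E
```

```text
case [0.5001 0.2628 0.106 ]
pin [0.4545 0.1475 0.0467]
tab [0.391  0.1853 0.073 ]
amb [ 0.5358 -0.2477  0.0767]
vio [ 0.5017 -0.318   0.0755]
tray [ 0.4595 -0.421   0.006 ]
timer [ 0.6402 -0.3095  0.0244]
plate [0.2651 0.3963 0.0068]
pale [0.6413 0.1217 0.0092]
base [ 0.1124 -0.0619  0.7256]
or1 [ 0.5349 -0.6421  0.0214]
or2 [ 0.4364 -0.5756  0.021 ]
counter [ 0.6778 -0.1429 -0.9006]
ovenedge [ 0.5822 -0.1213  0.1535]
c2 [ 0.6279 -0.0434  0.0196]
5069 [0.5037 0.2657 0.105 ] ((0.5054913759231567, 0.2673143148422241), (0.1856042444705963, 0.26149874925613403), 68.32811737060547)
63 [ 0.5441 -0.2477  0.0785] ((0.5444637537002563, -0.2487313151359558), (0.02381145767867565, 0.023885183036327362), 35.780303955078125)
66 [ 0.512  -0.32    0.0784] ((0.5125967264175415, -0.32067298889160156), (0.024631643667817116, 0.025194838643074036), 63.39741516113281)
406 [ 0.6275 -0.3098  0.0224] ((0.6279608011245728, -0.31039097905158997), (0.06074964255094528, 0.06699958443641663), 5.1180853843688965)
267 [ 0.4586 -0.4157  0.0212] ((0.4657347798347473, -0.40170392394065857), (0.16942644119262695, 0.10156317800283432), 66.36843872070312)
```

```bash
python3 -c "
import cv2,numpy as np
a=cv2.imread('pics/c1.png');b=cv2.resize(cv2.imread('pics/c2.png'),(576,416));cv2.imwrite('pics/c12.png',cv2.resize(np.vstack([a,b]),(480,827)) if 0 else cv2.resize(np.hstack([a,cv2.copyMakeBorder(b,0,160,0,0,0)]),(1150//1,576))[:,:800] if 0 else a)"
```

```text
(no output)
```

View pics/c1.png

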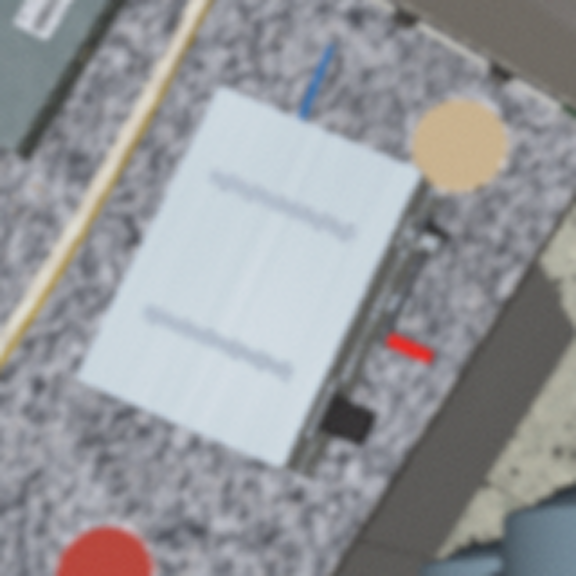

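View pics/c2.png

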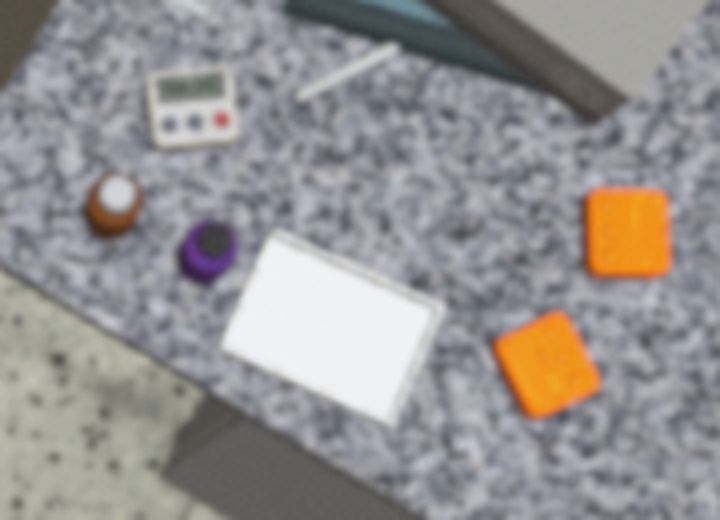

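```bash
cat >> h.py <<'E'
import json
C0=np.array([.5055,.2673]);CY=np.radians(68.3)
def cw(x,y,z):  # case mm -> world m
    c,s=np.cos(CY),np.sin(CY);x,y=x/1e3,y/1e3
    return np.array([C0[0]+c*x-s*y,C0[1]+s*x+c*y,z/1e3])
def pose(): 
    s=manip.sense();Rm=R.from_euler('xyz',s['eef_rot']);z=Rm.as_matrix()[:,2]
    return np.array(s['tcp_pos']),Rm,np.degrees(np.arctan2(z[1],z[0]))
def down(yaw): # jaw azimuth deg; tool x down
    a=np.radians(yaw);z=np.array([np.cos(a),np.sin(a),0]);x=np.array([0,0,-1.]);return R.from_matrix(np.stack([x,np.cross(z,x),z],1))
def plan(wps,step=.05,ang=9,jaw=.094,start=None):
    """wps: list of (xyz, yaw, jaw[,step]); prints calls"""
    p,r,_=pose() if start is None else start
    rows=[]
    for w in wps:
        q=np.array(w[0]);rq=down(w[1]);j=w[2];st=w[3] if len(w)>3 else step
        rv=(r.inv()*rq).as_rotvec(degrees=True);n=max(1,int(np.ceil(max(np.linalg.norm(q-p)/st,np.linalg.norm(rv)/ang))))
        for i in range(n):
            rr=r*R.from_rotvec(rv*i/n,degrees=True)
            rows.append((np.round(rv/n,1).tolist(),np.round(rr.inv().apply((q-p)/n),4).tolist(),j))
        p,r=q,rq
    for k in range(0,len(rows),12):
        b=rows[k:k+12];print(json.dumps({'delta_rot':[x[0] for x in b],'slide':[x[1] for x in b],'jaw':[x[2] for x in b]}))
E
python3 - <<'E'
from h import *
np.set_printoptions(precision=4,suppress=True)
P,im=pts('top','top0')
m=((abs(P[...,2]-.105)<.005)).astype(np.uint8);m[:, :130]=0;m[:,250:]=0;m[:150]=0;m[280:]=0
m=cv2.morphologyEx(m,cv2.MORPH_OPEN,np.ones((5,5)))
Q=P[m>0][:,:2].astype(np.float32);print(cv2.minAreaRect(Q))
for lo in (.5,1,2): # percentile widths at angles
  best=min(((np.ptp(np.percentile(Q@np.array([[np.cos(a)],[np.sin(a)]]),[lo,100-lo]))+np.ptp(np.percentile(Q@np.array([[-np.sin(a)],[np.cos(a)]]),[lo,100-lo]))),a) for a in np.radians(np.arange(62,74,.2)))
  a=best[1];u=Q@[np.cos(a),np.sin(a)];v=Q@[-np.sin(a),np.cos(a)];print(lo,np.degrees(a),np.percentile(u,[lo,100-lo]),np.percentile(v,[lo,100-lo]))
hsv=cv2.cvtColor(im,cv2.COLOR_RGB2HSV)
def blob(name,mask,u0,u1,v0,v1):
    k=np.zeros(mask.shape,bool);k[v0:v1,u0:u1]=1;k&=mask;q=P[k];q=q[~np.isnan(q[:,0])]
    c=np.median(q,0); d=q[:,:2]-C0;cc,ss=np.cos(CY),np.sin(CY);print(name,len(q),c,'case',np.median(d@[cc,ss]),np.median(d@[-ss,cc]))
blob('pin',(im[...,0]>180)&(im[...,1]<80),220,250,225,250)
blob('tab',(im.max(-1)<60)&(P[...,2]>.05),205,230,245,270)
print(pose()[0],pose()[2])
# tray corners
c,T=cam('top')
for u,v in ((409.5,218),(451,235),(437.5,266),(395.5,246)):
    r=T[:3,:3]@[(u-c['cx'])/c['fx'],(v-c['cy'])/c['fy'],1];t=(.02-T[2,3])/r[2];print((T[:3,3]+r*t))
# oven
hi=(P[...,2]>.12)&(P[...,0]>.3);
for y in np.arange(-.5,.5,.1):
    k=hi&(abs(P[...,1]-y)<.01)&(P[...,2]<.5);print(round(y,2),P[k][:,0].min() if k.any() else None, end=' | ')
E
```

```text
((0.505403459072113, 0.2669122815132141), (0.18317162990570068, 0.2597237825393677), 67.81560516357422)
0.5 68.6000000000001 [0.3447 0.5195] [-0.4986 -0.2467]
1 68.40000000000009 [0.3473 0.5184] [-0.4951 -0.2471]
2 69.80000000000011 [0.3409 0.5062] [-0.5024 -0.2599]
pin 41 [0.4578 0.1475 0.0487] case -0.12963712187639487 0.0008346085370201797
tab 97 [0.3936 0.1897 0.0732] case -0.113656534711654 0.07540436832120141
[ 0.1606 -0.6293  0.2045] -75.69021247439434
[ 0.5295 -0.3782  0.02  ]
[ 0.4801 -0.5023  0.02  ]
[ 0.3856 -0.4602  0.02  ]
[ 0.4429 -0.3357  0.02  ]
-0.5 0.6594442339074236 | -0.4 0.7374903681210421 | -0.3 0.7644895116000179 | -0.2 0.676760275277893 | -0.1 0.5693513750678918 | -0.0 0.6058162692891416 | 0.1 0.6668667350609281 | 0.2 0.7298518787730377 | 0.3 0.7393893911107402 | 0.4 None |
```

```bash
sed -i 's/^C0=.*/C0=np.array([.5053,.2670]);CY=np.radians(68.2)/' h.py; python3 - <<'E'
from h import *
p=cw(-132,0,0);print(p)
plan([((.38,-.2,.25),-45,.05),((.42,0,.25),-22,.05),((p[0],p[1],.16),-21.8,.05)])
E
```

```text
[0.45627945 0.14443987 0.        ]
{"delta_rot": [[-3.1, -0.0, -0.0], [-3.1, -0.0, -0.0], [-3.1, -0.0, -0.0], [-3.1, -0.0, -0.0], [-3.1, -0.0, -0.0], [-3.1, -0.0, -0.0], [-3.1, -0.0, -0.0], [-3.1, -0.0, -0.0], [-3.1, -0.0, -0.0], [-3.1, -0.0, -0.0], [-4.6, 0.0, 0.0], [-4.6, 0.0, 0.0]], "slide": [[-0.0045, 0.0319, -0.0362], [-0.0045, 0.0338, -0.0344], [-0.0045, 0.0356, -0.0326], [-0.0045, 0.0372, -0.0306], [-0.0045, 0.0388, -0.0286], [-0.0045, 0.0403, -0.0265], [-0.0045, 0.0417, -0.0243], [-0.0045, 0.0429, -0.022], [-0.0045, 0.044, -0.0197], [-0.0045, 0.045, -0.0173], [0.0, 0.0339, -0.0226], [0.0, 0.0356, -0.0198]], "jaw": [0.05, 0.05, 0.05, 0.05, 0.05, 0.05, 0.05, 0.05, 0.05, 0.05, 0.05, 0.05]}
{"delta_rot": [[-4.6, 0.0, 0.0], [-4.6, 0.0, 0.0], [-4.6, 0.0, 0.0], [-0.0, 0.0, 0.0], [-0.0, 0.0, 0.0], [-0.0, 0.0, 0.0], [-0.0, 0.0, 0.0]], "slide": [[0.0, 0.0371, -0.0169], [0.0, 0.0384, -0.0139], [0.0, 0.0393, -0.0108], [0.0225, 0.0369, -0.0051], [0.0225, 0.0369, -0.0051], [0.0225, 0.0369, -0.0051], [0.0225, 0.0369, -0.005]], "jaw": [0.05, 0.05, 0.05, 0.05, 0.05, 0.05, 0.05]}
```

Emit:
play_rows:
  delta_rot:
    - [-3.1,0,0]
    - [-3.1,0,0]
    - [-3.1,0,0]
    - [-3.1,0,0]
    - [-3.1,0,0]
    - [-3.1,0,0]
    - [-3.1,0,0]
    - [-3.1,0,0]
    - [-3.1,0,0]
    - [-3.1,0,0]
    - [-4.6,0,0]
    - [-4.6,0,0]
  slide:
    - [-0.0045,0.032,-0.036]
    - [-0.0045,0.034,-0.034]
    - [-0.0045,0.0355,-0.0325]
    - [-0.0045,0.037,-0.0305]
    - [-0.0045,0.039,-0.0285]
    - [-0.0045,0.04,-0.0265]
    - [-0.0045,0.0415,-0.0245]
    - [-0.0045,0.043,-0.022]
    - [-0.0045,0.044,-0.0195]
    - [-0.0045,0.045,-0.0175]
    - [0,0.034,-0.0225]
    - [0,0.0355,-0.02]
  jaw: [0.05,0.05,0.05,0.05,0.05,0.05,0.05,0.05,0.05,0.05,0.05,0.05]

```text
clock: 1.6
tcp_pos: [0.3944, -0.1191, 0.2502]
eef_rot: [3.014, 1.57, 2.397]
force: [0.7, 0.2, 0.5]
finger_gap: 0.0503
```

Emit:
play_rows:
  delta_rot:
    - [-4.6,0,0]
    - [-4.6,0,0]
    - [-4.6,0,0]
    - [0,0,0]
    - [0,0,0]
    - [0,0,0]
    - [0,0,0]
    - [0,0,0]
  slide:
    - [0,0.037,-0.017]
    - [0,0.0385,-0.014]
    - [0,0.0395,-0.011]
    - [0.0225,0.037,-0.005]
    - [0.0225,0.037,-0.005]
    - [0.0225,0.037,-0.005]
    - [0.0225,0.037,-0.005]
    - [0,0,0]
  jaw: [0.05,0.05,0.05,0.05,0.05,0.05,0.05,0.05]

```text
clock: 2.6
tcp_pos: [0.4518, 0.1463, 0.158]
eef_rot: [-2.71, 1.566, -3.086]
force: [-0.3, -0.4, -0.2]
finger_gap: 0.0499
```

```bash
python3 - <<'E'
from h import *
np.set_printoptions(precision=4,suppress=True)
p,r,y=pose();print(p,y,manip.sense()['joint_positions']); snap('wrist','w1')
P,im=pts('wrist','w1')
k=(im[...,0]>150)&(im[...,1]<70)&(im[...,2]<70)
q=P[k];q=q[~np.isnan(q[:,0])];d=q[:,:2]-C0;c,s=np.cos(CY),np.sin(CY);X=d@[c,s];Y=d@[-s,c]
print(len(q),np.percentile(X,[2,50,98]),np.percentile(Y,[2,50,98]),np.percentile(q[:,2],[2,50,98]))
E
```

```text
[0.4518 0.1463 0.158 ] -21.495132059296242 [ 0.0737 -0.1226  2.0334  0.0001  1.2359  0.4488]
53 [-0.1456 -0.1346  0.0327] [-0.0055 -0.0033  0.2446] [0.0041 0.0437 0.0468]
```

View pics/w1.png

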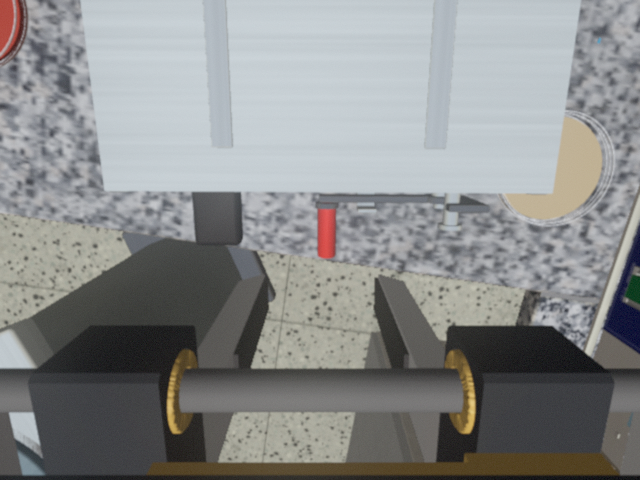

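The wrist view shows the red pin at (326,232), the black tab at (217,218), the catch pivot at about (452,210), and the lid's front edge from (104,191) to (554,192).

```bash
cat >> h.py <<'E'
def wc(p): # world->case mm
    d=np.asarray(p)[...,:2]-C0;c,s=np.cos(CY),np.sin(CY);return np.stack([d@[c,s],d@[-s,c],np.asarray(p)[...,2]],-1)*1e3
def ray(n,f,u,v,z): # pixel to world at height z
    s=np.load(f'pics/{f}.npz');c,T=cam(n,s);r=T[:3,:3]@[(u-c['cx'])/c['fx'],(v-c['cy'])/c['fy'],1];return T[:3,3]+r*(z-T[2,3])/r[2]
E
python3 - <<'E'
from h import *
np.set_printoptions(precision=1,suppress=True)
P,im=pts('wrist','w1')
for n,u,v,z in(('pin0',326,210,.047),('pin1',326,256,.047),('tab0',195,240,.071),('tab1',241,242,.071),('lidL',104,191,.103),('lidR',554,192,.103),('piv',452,210,.04)):
    print(n,wc(ray('wrist','w1',u,v,z)),wc(P[v-2,u]))
p=cw(-134,0,0);print(pose()[0])
plan([((p[0],p[1],.1),-21.8,.05),((p[0],p[1],.021),-21.8,.05,.03)])
E
```

```text
pin0 [-110.9    0.6   47. ] [-109.4    0.6   47.1]
pin1 [-145.7    0.3   47. ] [-144.2    0.3   46.7]
tab0 [-127.9   89.7   71. ] [-126.7   89.9   70.2]
tab1 [-129.1   58.5   71. ] [-129.7   60.1   63. ]
lidL [-90.7 130.2 103. ] [-89.4 129.4 104.1]
lidR [ -89.7 -130.5  103. ] [-100.4 -186.2    5.3]
piv [-111.5  -93.    40. ] [-103.1  -79.5   81.3]
[0.5 0.1 0.2]
{"delta_rot": [[0.1, -0.1, 0.0], [0.1, -0.1, 0.0], [0.0, 0.0, 0.0], [0.0, 0.0, 0.0], [0.0, 0.0, 0.0]], "slide": [[0.0297, -0.0007, 0.0019], [0.0297, -0.0007, 0.0019], [0.0263, 0.0, 0.0], [0.0263, 0.0, 0.0], [0.0263, 0.0, 0.0]], "jaw": [0.05, 0.05, 0.05, 0.05, 0.05]}
```

Emit:
play_rows:
  delta_rot:
    - [0.1,-0.1,0]
    - [0.1,-0.1,0]
    - [0,0,0]
    - [0,0,0]
    - [0,0,0]
    - [0,0,0]
    - [0,0,0]
    - [0,0,0]
    - [0,0,0]
    - [0,0,0]
  slide:
    - [0.03,-0.0007,0.002]
    - [0.0295,-0.0007,0.002]
    - [0.026,0,0]
    - [0.026,0,0]
    - [0.026,0,0]
    - [0,0,0]
    - [0,0,0]
    - [0,0,0]
    - [0,0,0]
    - [0,0,0]
  jaw: [0.05,0.05,0.05,0.05,0.05,0.05,0.01,0.01,0.01,0.01]

```text
clock: 3.9
tcp_pos: [0.4545, 0.1429, 0.023]
eef_rot: [-2.981, 1.567, 2.919]
force: [-15.2, 7.7, 13.1]
finger_gap: 0.0135
```

```bash
python3 - <<'E'
from h import *
p,r,y=pose();print(wc(p),y,manip.sense()['finger_gap'],manip.sense()['force'])
p0=wc(p);dz=p0[2]-40
w=[]
for th in np.linspace(.14,1.75,13):
    f=th+np.arctan2(4,85);w.append((cw(p0[0],-85+85.1*np.cos(f),36+85.1*np.sin(f)+dz),y,.01,.03))
plan(w)
E
```

```text
[-134.08157465    1.05569882   23.01979665] -21.943257153103477 0.013467530055239513 [-15.20360758   7.66532591  13.09490001]
{"delta_rot": [[0.0, -0.2, 0.0], [0.0, 0.0, 0.0], [0.0, 0.0, 0.0], [0.0, 0.0, 0.0], [0.0, 0.0, 0.0], [0.0, 0.0, 0.0], [0.0, 0.0, 0.0], [0.0, 0.0, 0.0], [0.0, 0.0, 0.0], [0.0, 0.0, 0.0], [0.0, 0.0, 0.0], [0.0, 0.0, 0.0]], "slide": [[-0.0118, -0.0, 0.0024], [-0.011, 0.0, 0.0029], [-0.0106, 0.0, 0.0043], [-0.0099, 0.0, 0.0057], [-0.009, 0.0, 0.007], [-0.008, 0.0, 0.0081], [-0.0069, 0.0, 0.0091], [-0.0056, 0.0, 0.0099], [-0.0042, 0.0, 0.0106], [-0.0027, 0.0, 0.0111], [-0.0012, 0.0, 0.0113], [0.0003, 0.0, 0.0114]], "jaw": [0.01, 0.01, 0.01, 0.01, 0.01, 0.01, 0.01, 0.01, 0.01, 0.01, 0.01, 0.01]}
{"delta_rot": [[0.0, 0.0, 0.0]], "slide": [[0.0018, 0.0, 0.0113]], "jaw": [0.01]}
```

Emit:
play_rows:
  delta_rot:
    - [0,0,0]
    - [0,0,0]
    - [0,0,0]
    - [0,0,0]
    - [0,0,0]
    - [0,0,0]
    - [0,0,0]
    - [0,0,0]
    - [0,0,0]
    - [0,0,0]
    - [0,0,0]
    - [0,0,0]
  slide:
    - [-0.012,0,0.0024]
    - [-0.011,0,0.003]
    - [-0.0105,0,0.0043]
    - [-0.01,0,0.0057]
    - [-0.009,0,0.007]
    - [-0.008,0,0.008]
    - [-0.007,0,0.009]
    - [-0.0055,0,0.01]
    - [-0.004,0,0.0105]
    - [-0.0027,0,0.011]
    - [-0.001,0,0.0115]
    - [0.0003,0,0.0115]
  jaw: [0.01,0.01,0.01,0.01,0.01,0.01,0.01,0.01,0.01,0.01,0.01,0.01]

```text
clock: 5.4
tcp_pos: [0.5438, 0.1072, 0.104]
eef_rot: [0.025, 1.569, -0.357]
force: [-2.5, 2.2, 4.1]
finger_gap: 0.013
```

```bash
python3 - <<'E'
from h import *
p,r,y=pose();print(wc(p),y,manip.sense()['finger_gap'],manip.sense()['force'])
a=wc(p);print(np.arctan2(a[2]+17-36,a[1]+85)-.047)
E
```

```text
[-134.03404446  -95.06893736  104.00627585] -21.87174670677931 0.01301175778395039 [-2.54341138  2.20180699  4.09547923]
1.6416963270821767
```

Emit:
play_rows:
  delta_rot:
    - [0,0,0]
    - [0,0,0]
    - [0,0,0]
    - [0,0,0]
    - [0,0,0]
    - [0,0,0]
    - [0,0,0]
    - [0,0,0]
    - [0,0,0]
  slide:
    - [0.0018,0,0.009]
    - [0,0,0]
    - [0,0,0]
    - [0,0,0]
    - [0,0,0]
    - [-0.03,0,0]
    - [-0.03,0,0]
    - [-0.03,0,0]
    - [0,0,0]
  jaw: [0.01,0.01,0.03,0.05,0.05,0.05,0.07,0.07,0.07]

```text
clock: 6.52
tcp_pos: [0.5539, 0.1037, 0.1944]
eef_rot: [0.225, 1.562, -0.157]
force: [-0.2, 0.2, -0.4]
finger_gap: 0.0697
```

```bash
python3 - <<'E'
from h import *
p,r,y=pose();print(wc(p),y,manip.sense()['finger_gap'],manip.sense()['force'])
a=cw(-116,75,110);b=cw(-116,75,48)
plan([(a,-21.8,.07),(b,-21.8,.07,.03)])
snap('wrist','w2')
E
```

```text
[-133.60083712 -105.7393389   194.43229515] -21.891945486206442 0.06974336828666446 [-0.15194219  0.16271484 -0.40609572]
{"delta_rot": [[-0.0, 0.1, -0.0], [-0.0, 0.1, -0.0], [-0.0, 0.1, -0.0], [-0.0, 0.1, -0.0], [-0.0, 0.1, -0.0], [0.0, 0.0, 0.0], [0.0, 0.0, 0.0], [0.0, 0.0, 0.0]], "slide": [[0.0166, 0.0034, -0.0363], [0.0166, 0.0034, -0.0363], [0.0167, 0.0035, -0.0362], [0.0168, 0.0035, -0.0362], [0.0168, 0.0035, -0.0362], [0.0207, 0.0, 0.0], [0.0207, 0.0, 0.0], [0.0207, 0.0, 0.0]], "jaw": [0.07, 0.07, 0.07, 0.07, 0.07, 0.07, 0.07, 0.07]}
```

View pics/w2.png

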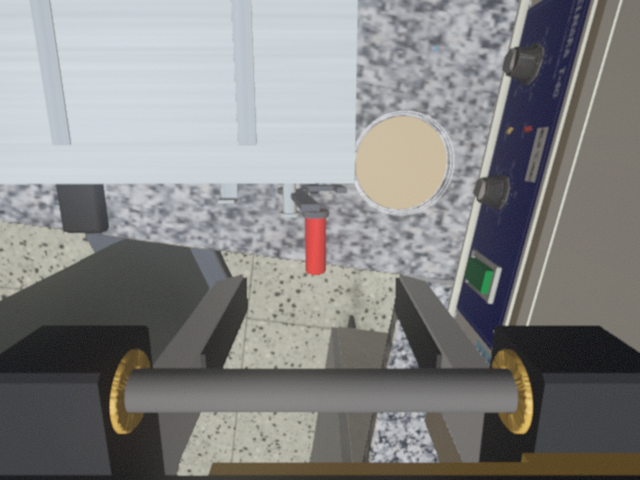

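Emit:
play_rows:
  delta_rot:
    - [0,0.1,0]
    - [0,0.1,0]
    - [0,0.1,0]
    - [0,0.1,0]
    - [0,0.1,0]
    - [0,0,0]
    - [0,0,0]
    - [0,0,0]
    - [0,0,0]
    - [0,0,0]
    - [0,0,0]
    - [0,0,0]
  slide:
    - [0.0165,0.0035,-0.036]
    - [0.0165,0.0035,-0.036]
    - [0.0165,0.0035,-0.036]
    - [0.017,0.0035,-0.0365]
    - [0.017,0.0035,-0.0365]
    - [0.0205,0,0]
    - [0.0205,0,0]
    - [0.021,0,0]
    - [0,0,0]
    - [0,0,0]
    - [0,0,0]
    - [0,0,0]
  jaw: [0.07,0.07,0.07,0.07,0.07,0.07,0.07,0.07,0.07,0.025,0.025,0.025]

```text
clock: 8.07
tcp_pos: [0.3908, 0.1877, 0.0471]
eef_rot: [2.954, 1.567, 2.572]
force: [0.1, 0.4, -0.7]
finger_gap: 0.0435
```

```bash
python3 - <<'E'
from h import *
p,r,y=pose();a=wc(p);print(a,y,manip.sense()['finger_gap'],manip.sense()['force'])
# grasp point relative hinge
g=np.array([a[0]-90,a[2]+19-48]);print(g)
w=[]
for th in np.linspace(0,1.76,23)[1:]:
    c,s=np.cos(th),np.sin(th); x=g[0]*c+g[1]*s; z=-g[0]*s+g[1]*c
    w.append((cw(90+x,a[1],48+z-19),y,.025,.03))
plan(w)
E
```

```text
[-116.15133808   76.85685325   47.07276451] -21.888505408347054 0.04347700520355351 [ 0.09952529  0.37362686 -0.73435769]
[-206.15133808   18.07276451]
{"delta_rot": [[-0.0, -0.2, -0.0], [0.0, 0.0, 0.0], [0.0, 0.0, 0.0], [0.0, 0.0, 0.0], [0.0, 0.0, 0.0], [0.0, 0.0, 0.0], [0.0, 0.0, 0.0], [0.0, 0.0, 0.0], [0.0, 0.0, 0.0], [0.0, 0.0, 0.0], [0.0, 0.0, 0.0], [0.0, 0.0, 0.0]], "slide": [[-0.0164, 0.0021, -0.0001], [-0.0162, 0.0034, -0.0], [-0.0159, 0.0047, -0.0], [-0.0154, 0.0059, -0.0], [-0.0149, 0.0072, -0.0], [-0.0143, 0.0083, -0.0], [-0.0136, 0.0094, -0.0], [-0.0128, 0.0105, -0.0], [-0.0119, 0.0115, -0.0], [-0.011, 0.0124, -0.0], [-0.0099, 0.0132, -0.0], [-0.0088, 0.014, -0.0]], "jaw": [0.025, 0.025, 0.025, 0.025, 0.025, 0.025, 0.025, 0.025, 0.025, 0.025, 0.025, 0.025]}
{"delta_rot": [[0.0, 0.0, 0.0], [0.0, 0.0, 0.0], [0.0, 0.0, 0.0], [0.0, 0.0, 0.0], [0.0, 0.0, 0.0], [0.0, 0.0, 0.0], [0.0, 0.0, 0.0], [0.0, 0.0, 0.0], [0.0, 0.0, 0.0], [0.0, 0.0, 0.0]], "slide": [[-0.0077, 0.0147, -0.0], [-0.0065, 0.0152, -0.0], [-0.0053, 0.0157, -0.0], [-0.004, 0.0161, -0.0], [-0.0027, 0.0163, -0.0], [-0.0014, 0.0165, -0.0], [-0.0001, 0.0166, -0.0], [0.0013, 0.0165, -0.0], [0.0026, 0.0163, -0.0], [0.0039, 0.0161, -0.0]], "jaw": [0.025, 0.025, 0.025, 0.025, 0.025, 0.025, 0.025, 0.025, 0.025, 0.025]}
```

Emit:
play_rows:
  delta_rot:
    - [0,0,0]
    - [0,0,0]
    - [0,0,0]
    - [0,0,0]
    - [0,0,0]
    - [0,0,0]
    - [0,0,0]
    - [0,0,0]
    - [0,0,0]
    - [0,0,0]
  slide:
    - [0,0,0]
    - [0,0,0]
    - [0,0,0]
    - [0,0,0]
    - [-0.0165,0.002,0]
    - [-0.016,0.0035,0]
    - [-0.016,0.0045,0]
    - [-0.0155,0.006,0]
    - [-0.015,0.007,0]
    - [-0.0145,0.0085,0]
  jaw: [0.025,0.025,0.025,0.025,0.025,0.025,0.025,0.025,0.025,0.025]

```text
clock: 9.32
tcp_pos: [0.4028, 0.2162, 0.1396]
eef_rot: [-2.843, 1.567, 3.059]
force: [7.5, -1.5, -6.5]
finger_gap: 0.032
```

Emit:
play_rows:
  delta_rot:
    - [0,0,0]
  slide:
    - [0,0,0]
  jaw: [0.025]

```text
clock: 9.45
tcp_pos: [0.403, 0.2168, 0.1405]
eef_rot: [3.078, 1.567, 2.697]
force: [4.1, -2.4, 1.2]
finger_gap: 0.0318
```

Emit:
play_rows:
  delta_rot:
    - [0,0,0]
    - [0,0,0]
    - [0,0,0]
    - [0,0,0]
    - [0,0,0]
    - [0,0,0]
    - [0,0,0]
    - [0,0,0]
    - [0,0,0]
    - [0,0,0]
    - [0,0,0]
    - [0,0,0]
  slide:
    - [-0.0135,0.0095,0]
    - [-0.013,0.0105,0]
    - [-0.012,0.0115,0]
    - [-0.011,0.0125,0]
    - [-0.01,0.013,0]
    - [-0.009,0.014,0]
    - [-0.0075,0.0145,0]
    - [-0.0065,0.015,0]
    - [-0.0055,0.0155,0]
    - [-0.004,0.016,0]
    - [-0.0025,0.0165,0]
    - [-0.0015,0.0165,0]
  jaw: [0.025,0.025,0.025,0.025,0.025,0.025,0.025,0.025,0.025,0.025,0.025,0.025]

```text
clock: 10.95
tcp_pos: [0.4642, 0.3698, 0.2354]
eef_rot: [-2.823, 1.564, 3.079]
force: [1.1, -4.1, -2.0]
finger_gap: 0.0312
```

Emit:
play_rows:
  delta_rot:
    - [0,0,0]
    - [0,0,0]
    - [0,0,0]
    - [0,0,0]
    - [0,0,0]
  slide:
    - [0,0.0165,0]
    - [0.0015,0.0165,0]
    - [0.0025,0.0165,0]
    - [0.004,0.016,0]
    - [0,0,0]
  jaw: [0.025,0.025,0.025,0.025,0.025]

```text
clock: 11.58
tcp_pos: [0.4896, 0.4338, 0.2288]
eef_rot: [2.276, 1.563, 1.895]
force: [0.4, 2.6, 4.8]
finger_gap: 0.0273
```

```bash
python3 - <<'E'
from h import *
p,r,y=pose();a=wc(p);s=manip.sense();print(a,y,s['finger_gap'],s['force'],s['joint_positions'])
print('phi',np.arctan2(a[2]+19-48,90-a[0])-np.arctan2(18,206))
E
```

```text
[148.99855934  76.50033522 228.83992139] -21.822684409779903 0.027259798698516368 [0.40777402 2.63023489 4.80533782] [0.54859385 0.23453423 1.52719509 0.0079348  1.37809163 0.92797456]
phi 1.7707131437290604
```

```bash
python3 - <<'E'
from h import *
p,r,y=pose();a=wc(p)
plan([(cw(a[0],a[1],340),y,.06),(cw(40,0,340),-21.8,.09)])
E
```

```text
{"delta_rot": [[-0.0, -0.1, -0.1], [-0.0, -0.1, -0.1], [-0.0, -0.1, -0.1], [-0.0, 0.0, 0.0], [-0.0, 0.0, 0.0], [-0.0, 0.0, 0.0]], "slide": [[-0.0371, 0.0002, -0.0002], [-0.0371, 0.0002, -0.0001], [-0.0371, 0.0001, -0.0001], [0.0, -0.0363, 0.0255], [0.0, -0.0363, 0.0255], [0.0, -0.0363, 0.0255]], "jaw": [0.06, 0.06, 0.06, 0.09, 0.09, 0.09]}
```

Emit:
play_rows:
  delta_rot:
    - [0,0,0]
    - [0,0,0]
    - [0,0,0]
    - [0,0,0]
    - [0,-0.1,0]
    - [0,-0.1,0]
    - [0,-0.1,0]
    - [0,0,0]
    - [0,0,0]
    - [0,0,0]
    - [0,0,0]
  slide:
    - [0,0,0]
    - [0,0,0]
    - [0,0,0]
    - [-0.015,0,0]
    - [-0.032,0,0]
    - [-0.032,0,0]
    - [-0.032,0,0]
    - [0,-0.036,0.0255]
    - [0,-0.036,0.0255]
    - [0,-0.036,0.0255]
    - [0,0,0]
  jaw: [0.06,0.06,0.06,0.06,0.06,0.06,0.06,0.09,0.09,0.09,0.09]

```text
clock: 12.95
tcp_pos: [0.5208, 0.2993, 0.3403]
eef_rot: [0.624, 1.569, 0.238]
force: [0.8, -0.5, 0.5]
finger_gap: 0.0899
```

```bash
python3 - <<'E'
from h import *
p,r,y=pose();print(wc(p),y)
snap('wrist','w3')
E
```

```text
[ 35.76716     -2.35312866 340.33335486] -22.110980980562807
```

View pics/w3.png

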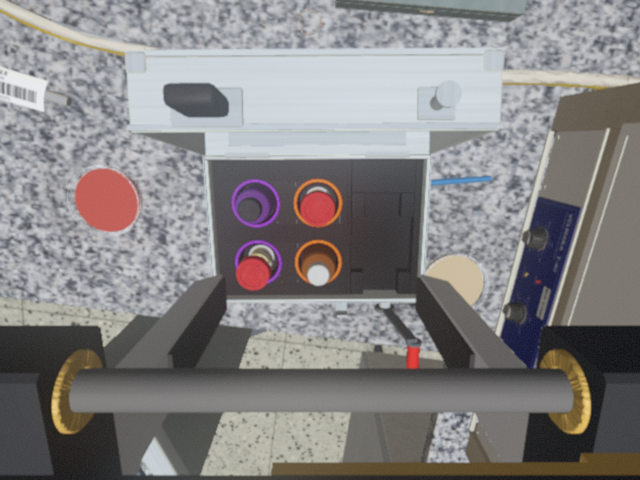

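The picture shows the lid open, tab at (195,98). The packed violet bottle is in violet_back (252,205) and the packed amber in amber_front (318,270). Red cups sit in violet_front (254,272) and amber_back (318,207), the recess is empty, and the catch is open with its pin at (412,357).

```bash
python3 - <<'E'
from h import *
np.set_printoptions(precision=1,suppress=True)
P,im=pts('wrist','w3')
Q=wc(P)
for lo,hi,u0,u1,v0,v1 in ((76,88,225,285,235,300),(76,88,295,345,180,235)):
    k=np.zeros(Q.shape[:2],bool);k[v0:v1,u0:u1]=1;k&=(Q[...,2]>lo)&(Q[...,2]<hi)&(im[...,0]>120)&(im[...,1]<80)
    q=Q[k];print(len(q),cv2.minEnclosingCircle(q[:,:2].astype(np.float32)),q.mean(0))
k=np.zeros(Q.shape[:2],bool);k[85:112,168:225]=1;k&=im.max(-1)<70;q=Q[k];print('tab',len(q),np.percentile(q,[5,50,95],axis=0))
for v in(160,140,125,100,70): print(v,Q[v,320])
k=np.zeros(Q.shape[:2],bool);k[300:380,370:430]=1;k&=(Q[...,2]>60);q=Q[k];print('catch',len(q));
for z in range(60,140,10):
    m=abs(q[:,2]-z)<5
    if m.any(): print(z,m.sum(),q[m][:,:2].min(0),q[m][:,:2].max(0))
p=pose()[0]
E
```

```text
828 ((-41.81036376953125, 75.21056365966797), 19.142534255981445) [-41.5  75.1  80. ]
886 ((33.30312728881836, 0.43004459142684937), 19.023378372192383) [33.6  0.5 80. ]Traceback (most recent call last):
  File "<stdin>", line 8, in <module>
    return _quantile_unchecked(
        a, q, axis, out, overwrite_input, method, keepdims, weights)
    return _ureduce(a,
                    func=_quantile_ureduce_func,
    ...<5 lines>...
                    overwrite_input=overwrite_input,
                    method=method)
    r = func(a, **kwargs)
    result = _quantile(arr,
                       quantiles=q,
    ...<2 lines>...
                       out=out,
                       weights=wgt)
    slices_having_nans = np.isnan(arr[-1, ...])
                                  ~~~^^^^^^^^^
IndexError: index -1 is out of bounds for axis 0 with size 0
```

```bash
python3 - <<'E'
from h import *
np.set_printoptions(precision=1,suppress=True)
P,im=pts('wrist','w3')
Q=wc(P)
for u,v in ((195,98),(210,98),(320,160),(320,140),(320,125),(320,100),(320,70),(320,55)): print(u,v,Q[v,u],im[v,u])
k=np.zeros(Q.shape[:2],bool);k[300:380,370:430]=1;k&=(Q[...,2]>60);q=Q[k];print('catch',len(q));
for z in range(60,140,10):
    m=abs(q[:,2]-z)<5
    if m.any(): print(z,m.sum(),q[m][:,:2].min(0),q[m][:,:2].max(0))
plan([(cw(-42,75,150),-21.8,.06),(cw(-42,75,54),-21.8,.06,.04)])
E
```

```text
195 98 [131.2  70.9 265.2] [100 101 104]
210 98 [131.1  61.9 265.8] [ 93  95 100]
320 160 [83.2 -3.1 35.3] [100 100 102]
320 140 [106.1  -3.2  49.2] [192 200 208]
320 125 [116.6  -3.4 228.2] [196 203 212]
320 100 [133.5  -3.5 222.7] [210 218 223]
320 70 [153.2  -3.6 221.1] [204 213 218]
320 55 [163.2  -3.7 218.6] [187 190 190]
catch 1788
60 19 [-104.9  -94.9] [-100.1  -82.9]
70 44 [-104.2  -95.9] [-99.6 -83.7]
80 47 [-105.8  -98.6] [-99.7 -85.6]
90 50 [-104.8  -99.9] [-99.9 -87.4]
100 53 [-104.8 -102.4] [-99.7 -89. ]
110 59 [-105.7 -111. ] [-100.   -91.2]
120 303 [-138.2 -112. ] [-99.6 -92.9]
130 152 [-134.8 -109.7] [-99.9 -94.4]
{"delta_rot": [[-0.0, 0.0, -0.0], [-0.0, 0.0, -0.0], [-0.0, 0.0, -0.0], [-0.0, 0.0, -0.0], [-0.0, 0.0, -0.0], [0.0, 0.0, 0.0], [0.0, 0.0, 0.0], [0.0, 0.0, 0.0]], "slide": [[0.038, -0.0159, -0.0153], [0.038, -0.0159, -0.0153], [0.038, -0.0158, -0.0153], [0.038, -0.0158, -0.0153], [0.038, -0.0158, -0.0153], [0.032, 0.0, 0.0], [0.032, 0.0, 0.0], [0.032, 0.0, 0.0]], "jaw": [0.06, 0.06, 0.06, 0.06, 0.06, 0.06, 0.06, 0.06]}
```

Emit:
play_rows:
  delta_rot:
    - [0,0,0]
    - [0,0,0]
    - [0,0,0]
    - [0,0,0]
    - [0,0,0]
    - [0,0,0]
    - [0,0,0]
    - [0,0,0]
    - [0,0,0]
  slide:
    - [0.038,-0.016,-0.0153]
    - [0.038,-0.016,-0.0153]
    - [0.038,-0.0158,-0.0153]
    - [0.038,-0.0158,-0.0153]
    - [0.038,-0.0158,-0.0153]
    - [0.032,0,0]
    - [0.032,0,0]
    - [0.032,0,0]
    - [0,0,0]
  jaw: [0.06,0.06,0.06,0.06,0.06,0.06,0.06,0.06,0.06]

```text
clock: 14.12
tcp_pos: [0.4173, 0.2566, 0.0512]
eef_rot: [-2.493, 1.566, -2.873]
force: [0.3, 1.0, -0.1]
finger_gap: 0.0596
```

```bash
python3 - <<'E'
from h import *
p,r,y=pose();print(wc(p),y,manip.sense()['force'],manip.sense()['finger_gap'])
print(manip.sense()['joint_positions'])
E
```

```text
[-42.3198855   77.88107464  51.15256965] -21.816368698645608 [ 0.27497925  1.00475865 -0.08453584] 0.05957958434386172
[3.19307005e-01 7.97679574e-02 2.05675859e+00 3.03347559e-04
 1.01008919e+00 6.99906418e-01]
```

Emit:
play_rows:
  delta_rot:
    - [0,0,0]
    - [0,0,0]
    - [0,0,0]
    - [0,0,0]
    - [0,0,0]
    - [0,0,0]
    - [0,0,0]
    - [0,0,0]
    - [0,0,0]
    - [0,0,0]
    - [0,0,0]
    - [0,0,0]
  slide:
    - [-0.003,0,0.003]
    - [0,0,0]
    - [0,0,0]
    - [0,0,0]
    - [0,0,0]
    - [0,0,0]
    - [-0.01,0,0]
    - [-0.02,0,0]
    - [-0.04,0,0]
    - [-0.04,0,0]
    - [-0.04,0,0]
    - [0,0,0]
  jaw: [0.06,0.03,0.03,0.03,0.03,0.03,0.03,0.03,0.03,0.03,0.03,0.03]

```text
clock: 15.62
tcp_pos: [0.4238, 0.2558, 0.2093]
eef_rot: [0.697, 1.564, 0.315]
force: [-0.3, -0.0, -1.5]
finger_gap: 0.0372
```

```bash
python3 - <<'E'
from h import *
p,r,y=pose();print(p,wc(p),y,manip.sense()['force'],manip.sense()['finger_gap'])
plan([((.40,0.03,.22),-21.8,.03,.045),((.41,-.25,.22),-21.8,.03,.045),((.447,-.450,.13),-21.8,.03,.045)])
E
```

```text
[0.4238223  0.25580351 0.20928259] [-40.65397475  71.49287272 209.28259321] -21.883538080304696 [-0.27713948 -0.00367137 -1.51115887] 0.037176115307130796
{"delta_rot": [[-0.0, 0.0, -0.0], [-0.0, 0.0, -0.0], [-0.0, 0.0, -0.0], [-0.0, 0.0, -0.0], [-0.0, 0.0, -0.0], [-0.0, 0.0, -0.0], [0.0, 0.0, 0.0], [0.0, 0.0, 0.0], [0.0, 0.0, 0.0], [0.0, 0.0, 0.0], [0.0, 0.0, 0.0], [0.0, 0.0, 0.0]], "slide": [[-0.0019, -0.0364, 0.0104], [-0.0019, -0.0364, 0.0103], [-0.0019, -0.0364, 0.0103], [-0.0018, -0.0364, 0.0103], [-0.0018, -0.0364, 0.0103], [-0.0018, -0.0364, 0.0103], [0.0, -0.0366, 0.0162], [0.0, -0.0366, 0.0162], [0.0, -0.0366, 0.0162], [0.0, -0.0366, 0.0162], [0.0, -0.0366, 0.0162], [0.0, -0.0366, 0.0162]], "jaw": [0.03, 0.03, 0.03, 0.03, 0.03, 0.03, 0.03, 0.03, 0.03, 0.03, 0.03, 0.03]}
{"delta_rot": [[0.0, 0.0, 0.0], [0.0, 0.0, 0.0], [0.0, 0.0, 0.0], [0.0, 0.0, 0.0], [0.0, 0.0, 0.0], [0.0, 0.0, 0.0]], "slide": [[0.0, -0.0366, 0.0162], [0.018, -0.0344, 0.0217], [0.018, -0.0344, 0.0217], [0.018, -0.0344, 0.0217], [0.018, -0.0344, 0.0217], [0.018, -0.0344, 0.0217]], "jaw": [0.03, 0.03, 0.03, 0.03, 0.03, 0.03]}
```

Emit:
play_rows:
  delta_rot:
    - [0,0,0]
    - [0,0,0]
    - [0,0,0]
    - [0,0,0]
    - [0,0,0]
    - [0,0,0]
    - [0,0,0]
    - [0,0,0]
    - [0,0,0]
    - [0,0,0]
    - [0,0,0]
    - [0,0,0]
  slide:
    - [-0.002,-0.0365,0.0103]
    - [-0.002,-0.0365,0.0103]
    - [-0.002,-0.0365,0.0103]
    - [-0.002,-0.0365,0.0103]
    - [-0.0018,-0.0365,0.0103]
    - [-0.0018,-0.0365,0.0103]
    - [0,-0.0365,0.0162]
    - [0,-0.0365,0.0162]
    - [0,-0.0365,0.0162]
    - [0,-0.0365,0.0162]
    - [0,-0.0365,0.0162]
    - [0,-0.0365,0.0162]
  jaw: [0.03,0.03,0.03,0.03,0.03,0.03,0.03,0.03,0.03,0.03,0.03,0.03]

```text
clock: 17.12
tcp_pos: [0.4053, -0.211, 0.2153]
eef_rot: [2.762, 1.567, 2.379]
force: [0.4, -0.5, -0.7]
finger_gap: 0.0372
```

Emit:
play_rows:
  delta_rot:
    - [0,0,0]
    - [0,0,0]
    - [0,0,0]
    - [0,0,0]
    - [0,0,0]
    - [0,0,0]
    - [0,0,0]
    - [0,0,0]
  slide:
    - [0,-0.0365,0.0162]
    - [0.018,-0.0345,0.0217]
    - [0.018,-0.0345,0.0217]
    - [0.018,-0.0345,0.0217]
    - [0.018,-0.0345,0.0217]
    - [0.018,-0.0345,0.0217]
    - [0,0,0]
    - [0,0,0]
  jaw: [0.03,0.03,0.03,0.03,0.03,0.03,0.03,0.03]

```text
clock: 18.12
tcp_pos: [0.4436, -0.4496, 0.126]
eef_rot: [2.488, 1.568, 2.106]
force: [0.3, 0.8, -0.3]
finger_gap: 0.0373
```

```bash
python3 - <<'E'
from h import *
for i in range(3): p,r,y=pose();print(p,y,manip.sense()['finger_gap']);snap('wrist','w4')
E
```

```text
[ 0.44355898 -0.44960274  0.12601908] -21.887307437665037 0.037304791888808114
[ 0.44390115 -0.44967441  0.12695428] -21.85790535022877 0.03774842244674566
[ 0.44414826 -0.44980142  0.12754116] -21.84321934204251 0.037498736350351385
```

View pics/w4.png

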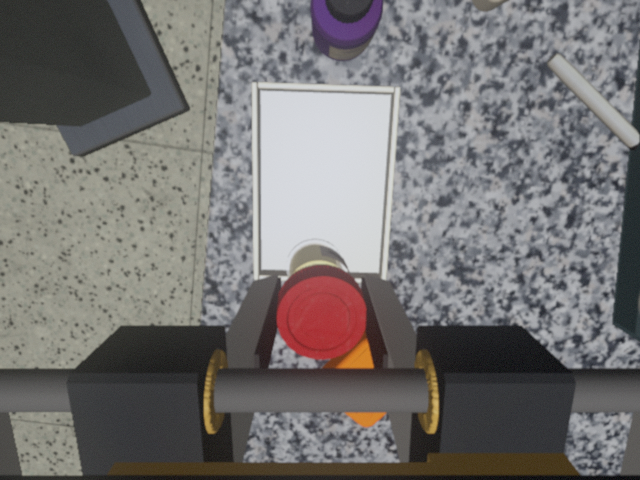

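The cup is held upright (lid at 322,318). Tray outer corners show at (253,83), (400,88), (387,280) and (254,280); the violet bottle is at (347,20) and an orange look-alike at (365,385).

```bash
python3 - <<'E'
from h import *
np.set_printoptions(precision=4,suppress=True)
P,im=pts('wrist','w4')
cs=[ray('wrist','w4',u,v,.02)[:2] for u,v in((253,83),(400,88),(387,280),(254,280))]
for a,b in zip(cs,cs[1:]+cs[:1]): print(a,np.linalg.norm(b-a),np.degrees(np.arctan2(*(b-a)[::-1])))
k=np.zeros(im.shape[:2],bool);k[260:360,270:370]=1;k&=(im[...,0]>120)&(im[...,1]<80);q=P[k];print('cup',np.nanmedian(q,0),cv2.minEnclosingCircle(q[q[:,2]>np.nanmedian(q[:,2])-.004][:,:2].astype(np.float32)))
k=(P[...,2]>.015)&(P[...,2]<.024)&(im.min(-1)>140);k[:70]=0;k[285:]=0;k[:,:235]=0;k[:,420:]=0
q=P[k][:,:2].astype(np.float32);print(len(q),cv2.minAreaRect(q))
print(P[150,320],P[200,320], pose()[0])
E
```

```text
[ 0.4431 -0.3336] 0.09809063337147395 -23.6563240593632
[ 0.533 -0.373] 0.13559890137654818 -113.18758273582414
[ 0.4796 -0.4976] 0.09975891056981565 158.18831265397571
[ 0.387  -0.4606] 0.1388064721514677 66.13429651067445
cup [ 0.4449 -0.4509  0.1513] ((0.44532665610313416, -0.4514143168926239), 0.019180096685886383)
3208 ((0.4599461257457733, -0.4157235026359558), (0.13994911313056946, 0.1003027856349945), 66.43476104736328)
[ 0.4682 -0.391   0.0044] [ 0.4545 -0.425   0.0046] [ 0.4443 -0.45    0.128 ]
```

Emit:
play_rows:
  delta_rot:
    - [0,0,0]
    - [0,0,0]
    - [0,0,0]
    - [0,0,0]
    - [0,0,0]
    - [0,0,0]
  slide:
    - [0.02,0.0055,0.0005]
    - [0.025,0,0]
    - [0.02,0,0]
    - [0.006,0,0]
    - [0,0,0]
    - [0,0,0]
  jaw: [0.03,0.03,0.03,0.03,0.03,0.03]

```text
clock: 19.02
tcp_pos: [0.4472, -0.4467, 0.0576]
eef_rot: [-0.563, 1.569, -0.945]
force: [0.0, 0.8, -1.1]
finger_gap: 0.0375
```

Emit:
play_rows:
  delta_rot:
    - [0,0,0]
    - [0,0,0]
  slide:
    - [0,0,0]
    - [0,0,0]
  jaw: [0.03,0.03]

```text
clock: 19.27
tcp_pos: [0.4469, -0.4463, 0.0571]
eef_rot: [-0.545, 1.57, -0.927]
force: [0.0, 0.2, -1.9]
finger_gap: 0.0379
```

Emit:
play_rows:
  delta_rot:
    - [0,0,0]
    - [0,0,0]
    - [0,0,0]
    - [0,0,0]
    - [0,0,0]
    - [0,0,0]
    - [0,0,0]
    - [0,0,0]
    - [0,0,0]
    - [0,0,0]
    - [0,0,0]
  slide:
    - [0.0028,0,0]
    - [0,0,0]
    - [0,0,0]
    - [0,0,0]
    - [0,0,0]
    - [0,0,0]
    - [-0.02,0,0]
    - [-0.05,0,0]
    - [-0.05,0,0]
    - [-0.05,0,0]
    - [0,0,0]
  jaw: [0.03,0.03,0.045,0.055,0.065,0.065,0.065,0.065,0.065,0.06,0.06]

```text
clock: 20.65
tcp_pos: [0.4486, -0.4485, 0.2314]
eef_rot: [-0.578, 1.559, -0.96]
force: [1.1, 0.3, -0.5]
finger_gap: 0.0598
```

```bash
python3 - <<'E'
from h import *
p,r,y=pose();print(p,y,manip.sense()['finger_gap'])
P,im=None,None
snap('wrist','w5');P,im=pts('wrist','w5')
k=(im[...,0]>120)&(im[...,1]<70)&(P[...,2]>.03)&(P[...,2]<.12);q=P[k];print(len(q),np.median(q,0))
plan([((.41,-.25,.23),-21.8,.06),((.40,0.03,.23),-21.8,.06),(cw(33,0,150),-21.8,.06,.045)],start=(np.array([.447,-.446,.224]),down(-21.8),0))
print(cw(33,0,54))
E
```

```text
[ 0.44858643 -0.4485127   0.23142227] -21.87570223105922 0.05984502680313547
0 [nan nan nan]
{"delta_rot": [[0.0, 0.0, 0.0], [0.0, 0.0, 0.0], [0.0, 0.0, 0.0], [0.0, 0.0, 0.0], [0.0, 0.0, 0.0], [0.0, 0.0, 0.0], [0.0, 0.0, 0.0], [0.0, 0.0, 0.0], [0.0, 0.0, 0.0], [0.0, 0.0, 0.0], [0.0, 0.0, 0.0], [0.0, 0.0, 0.0]], "slide": [[-0.0015, 0.0421, -0.0268], [-0.0015, 0.0421, -0.0268], [-0.0015, 0.0421, -0.0268], [-0.0015, 0.0421, -0.0268], [0.0, 0.0427, -0.0189], [0.0, 0.0427, -0.0189], [0.0, 0.0427, -0.0189], [0.0, 0.0427, -0.0189], [0.0, 0.0427, -0.0189], [0.0, 0.0427, -0.0189], [0.0114, 0.0417, 0.0014], [0.0114, 0.0417, 0.0014]], "jaw": [0.06, 0.06, 0.06, 0.06, 0.06, 0.06, 0.06, 0.06, 0.06, 0.06, 0.06, 0.06]}
{"delta_rot": [[0.0, 0.0, 0.0], [0.0, 0.0, 0.0], [0.0, 0.0, 0.0], [0.0, 0.0, 0.0], [0.0, 0.0, 0.0]], "slide": [[0.0114, 0.0417, 0.0014], [0.0114, 0.0417, 0.0014], [0.0114, 0.0417, 0.0014], [0.0114, 0.0417, 0.0014], [0.0114, 0.0417, 0.0014]], "jaw": [0.06, 0.06, 0.06, 0.06, 0.06]}
[0.51755514 0.29764003 0.054     ]
  return _methods._mean(a, axis=axis, dtype=dtype,
  ret = um.true_divide(
```

View pics/w5.png

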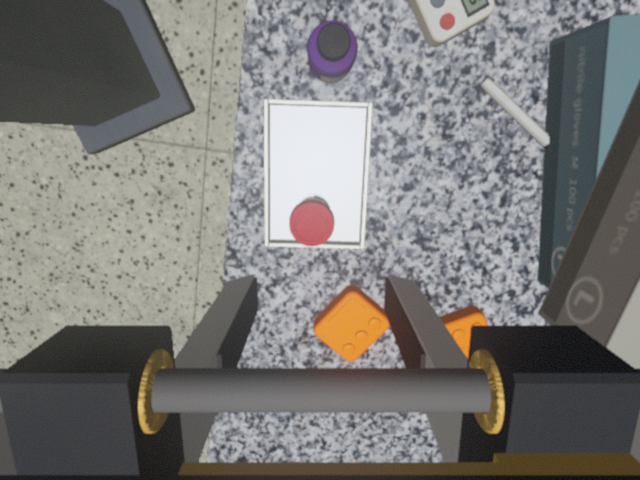

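The cup stands in the tray at (312,222). The timer is visible at (455,15). Fetching cup 2.

Emit:
play_rows:
  delta_rot:
    - [0,0,0]
    - [0,0,0]
    - [0,0,0]
    - [0,0,0]
    - [0,0,0]
    - [0,0,0]
    - [0,0,0]
    - [0,0,0]
    - [0,0,0]
    - [0,0,0]
    - [0,0,0]
    - [0,0,0]
  slide:
    - [-0.0015,0.042,-0.0268]
    - [-0.0015,0.042,-0.0268]
    - [-0.0015,0.042,-0.0268]
    - [-0.0015,0.042,-0.0268]
    - [0,0.0427,-0.0189]
    - [0,0.0427,-0.0189]
    - [0,0.0427,-0.0189]
    - [0,0.0427,-0.0189]
    - [0,0.0427,-0.0189]
    - [0,0.0427,-0.0189]
    - [0.0114,0.0417,0.0014]
    - [0.0114,0.0417,0.0014]
  jaw: [0.06,0.06,0.06,0.06,0.06,0.06,0.06,0.06,0.06,0.06,0.06,0.06]

```text
clock: 22.2
tcp_pos: [0.4332, 0.1077, 0.2057]
eef_rot: [-2.686, 1.569, -3.067]
force: [0.7, -0.2, 0.1]
finger_gap: 0.0599
```

Emit:
play_rows:
  delta_rot:
    - [0,0,0]
    - [0,0,0]
    - [0,0,0]
    - [0,0,0]
    - [0,0,0]
    - [0,0,0]
    - [0,0,0]
    - [0,0,0]
  slide:
    - [0.0114,0.0417,0.0014]
    - [0.0114,0.0417,0.0014]
    - [0.0114,0.0417,0.0014]
    - [0.0114,0.0417,0.0014]
    - [0.0114,0.0417,0.0014]
    - [0,0,0]
    - [0,0,0]
    - [0,0,0]
  jaw: [0.06,0.06,0.06,0.06,0.06,0.06,0.06,0.06]

```text
clock: 23.2
tcp_pos: [0.5178, 0.2962, 0.1502]
eef_rot: [-0.686, 1.571, -1.069]
force: [-0.1, 0.3, 0.9]
finger_gap: 0.0601
```

```bash
cat >> h.py <<'E'
def to(q,yaw): # tool-frame correction to world target
    p,r,y=pose();print('at',p.round(4),wc(p).round(1),round(y,1),'slide',r.inv().apply(np.array(q)-p).round(4),'rot',(r.inv()*down(yaw)).as_rotvec(degrees=True).round(1),'F',manip.sense()['force'].round(1),'gap',round(manip.sense()['finger_gap'],4))
E
python3 - <<'E'
from h import *
to(cw(33,0,54),-21.8)
E
```

```text
at [0.5178 0.2962 0.1502] [ 31.7  -0.8 150.2] -21.9 slide [ 0.0962  0.0013 -0.0008] rot [-0.1  0.   0. ] F [-0.1  0.3  0.9] gap 0.0601
```

Emit:
play_rows:
  delta_rot:
    - [0,0,0]
    - [0,0,0]
    - [0,0,0]
    - [0,0,0]
    - [0,0,0]
    - [0,0,0]
    - [0,0,0]
    - [0,0,0]
    - [0,0,0]
    - [0,0,0]
  slide:
    - [0.032,0.0013,-0.0008]
    - [0.032,0,0]
    - [0.025,0,0]
    - [0.006,0,0]
    - [0,0,0]
    - [0,0,0]
    - [0,0,0]
    - [0,0,0]
    - [0,0,0]
    - [0,0,0]
  jaw: [0.06,0.06,0.06,0.06,0.06,0.03,0.03,0.03,0.03,0.03]

```text
clock: 24.45
tcp_pos: [0.5184, 0.2989, 0.0557]
eef_rot: [0.718, 1.569, 0.337]
force: [0.3, -0.1, 4.4]
finger_gap: 0.0376
```

Emit:
play_rows:
  delta_rot:
    - [0,0,0]
    - [0,0,0]
    - [0,0,0]
    - [0,0,0]
    - [0,0,0]
    - [0,0,0]
  slide:
    - [-0.01,0,0]
    - [-0.03,0,0]
    - [-0.04,0,0]
    - [-0.045,0,0]
    - [-0.045,0,0]
    - [0,0,0]
  jaw: [0.03,0.03,0.03,0.03,0.03,0.03]

```text
clock: 25.2
tcp_pos: [0.5198, 0.2994, 0.2297]
eef_rot: [0.728, 1.563, 0.346]
force: [-0.2, -0.2, -1.1]
finger_gap: 0.0378
```

```bash
python3 - <<'E'
from h import *
to(cw(33,0,225),-21.8)
plan([((.40,0.03,.22),-21.8,.03,.045),((.41,-.25,.22),-21.8,.03,.045),((.4727,-.3864,.12),-21.8,.03,.045)],start=(cw(33,0,224),down(-21.8),0))
E
```

```text
at [0.5198 0.2994 0.2297] [ 35.4  -1.4 229.7] -21.9 slide [ 0.0046 -0.0025 -0.0015] rot [-0.1  0.4 -0.3] F [-0.2 -0.2 -1.1] gap 0.0378
{"delta_rot": [[0.0, 0.0, 0.0], [0.0, 0.0, 0.0], [0.0, 0.0, 0.0], [0.0, 0.0, 0.0], [0.0, 0.0, 0.0], [0.0, 0.0, 0.0], [0.0, 0.0, 0.0], [0.0, 0.0, 0.0], [0.0, 0.0, 0.0], [0.0, 0.0, 0.0], [0.0, 0.0, 0.0], [0.0, 0.0, 0.0]], "slide": [[0.0006, -0.0417, -0.0014], [0.0006, -0.0417, -0.0014], [0.0006, -0.0417, -0.0014], [0.0006, -0.0417, -0.0014], [0.0006, -0.0417, -0.0014], [0.0006, -0.0417, -0.0014], [0.0006, -0.0417, -0.0014], [0.0, -0.0366, 0.0162], [0.0, -0.0366, 0.0162], [0.0, -0.0366, 0.0162], [0.0, -0.0366, 0.0162], [0.0, -0.0366, 0.0162]], "jaw": [0.03, 0.03, 0.03, 0.03, 0.03, 0.03, 0.03, 0.03, 0.03, 0.03, 0.03, 0.03]}
{"delta_rot": [[0.0, 0.0, 0.0], [0.0, 0.0, 0.0], [0.0, 0.0, 0.0], [0.0, 0.0, 0.0], [0.0, 0.0, 0.0], [0.0, 0.0, 0.0], [0.0, 0.0, 0.0]], "slide": [[0.0, -0.0366, 0.0162], [0.0, -0.0366, 0.0162], [0.02, -0.0207, 0.0218], [0.02, -0.0207, 0.0218], [0.02, -0.0207, 0.0218], [0.02, -0.0207, 0.0218], [0.02, -0.0207, 0.0218]], "jaw": [0.03, 0.03, 0.03, 0.03, 0.03, 0.03, 0.03]}
```

Emit:
play_rows:
  delta_rot:
    - [0,0,0]
    - [0,0,0]
    - [0,0,0]
    - [0,0,0]
    - [0,0,0]
    - [0,0,0]
    - [0,0,0]
    - [0,0,0]
    - [0,0,0]
    - [0,0,0]
    - [0,0,0]
    - [0,0,0]
  slide:
    - [0.0006,-0.0417,-0.0014]
    - [0.0006,-0.0417,-0.0014]
    - [0.0006,-0.0417,-0.0014]
    - [0.0006,-0.0417,-0.0014]
    - [0.0006,-0.0417,-0.0014]
    - [0.0006,-0.0417,-0.0014]
    - [0.0006,-0.0417,-0.0014]
    - [0,-0.0366,0.0162]
    - [0,-0.0366,0.0162]
    - [0,-0.0366,0.0162]
    - [0,-0.0366,0.0162]
    - [0,-0.0366,0.0162]
  jaw: [0.03,0.03,0.03,0.03,0.03,0.03,0.03,0.03,0.03,0.03,0.03,0.03]

```text
clock: 26.7
tcp_pos: [0.4058, -0.1693, 0.2189]
eef_rot: [2.805, 1.568, 2.422]
force: [-0.0, 0.5, -0.1]
finger_gap: 0.0373
```

Emit:
play_rows:
  delta_rot:
    - [0,0,0]
    - [0,0,0]
    - [0,0,0]
    - [0,0,0]
    - [0,0,0]
    - [0,0,0]
    - [0,0,0]
    - [0,0,0]
    - [0,0,0]
    - [0,0,0]
    - [0,0,0]
  slide:
    - [0,-0.0366,0.0162]
    - [0,-0.0366,0.0162]
    - [0.02,-0.0207,0.0218]
    - [0.02,-0.0207,0.0218]
    - [0.02,-0.0207,0.0218]
    - [0.02,-0.0207,0.0218]
    - [0.02,-0.0207,0.0218]
    - [0,0,0]
    - [0,0,0]
    - [0,0,0]
    - [0,0,0]
  jaw: [0.03,0.03,0.03,0.03,0.03,0.03,0.03,0.03,0.03,0.03,0.03]

```text
clock: 28.08
tcp_pos: [0.4723, -0.3849, 0.1216]
eef_rot: [-0.46, 1.57, -0.842]
force: [0.1, -0.7, -0.6]
finger_gap: 0.0381
```

```bash
python3 - <<'E'
from h import *
to((.4727,-.3864,.054),-21.8)
snap('wrist','w6');P,im=pts('wrist','w6')
for u,v in ((320,300),(320,320),(320,335)): print(P[v,u],im[v,u])
E
```

```text
at [ 0.4723 -0.3849  0.1216] [-617.6 -211.5  121.6] -21.9 slide [ 0.0676 -0.0012  0.0009] rot [-0.1  0.1  0. ] F [ 0.1 -0.7 -0.6] gap 0.0381
[ 0.47553983 -0.37872253  0.14501863] [204  98  99]
[ 0.47237018 -0.38662509  0.14595186] [201  85  88]
[ 0.46999032 -0.3925589   0.14680128] [199  81  86]
```

Emit:
play_rows:
  delta_rot:
    - [0,0,0]
    - [0,0,0]
    - [0,0,0]
    - [0,0,0]
    - [0,0,0]
    - [0,0,0]
    - [0,0,0]
    - [0,0,0]
    - [0,0,0]
    - [0,0,0]
    - [0,0,0]
  slide:
    - [0.025,-0.001,0.001]
    - [0.025,0,0]
    - [0.013,0,0]
    - [0.004,0,0]
    - [0,0,0]
    - [0,0,0]
    - [0,0,0]
    - [0,0,0]
    - [0,0,0]
    - [0,0,0]
    - [0,0,0]
  jaw: [0.03,0.03,0.03,0.03,0.03,0.03,0.03,0.045,0.055,0.06,0.06]

```text
clock: 29.5
tcp_pos: [0.4727, -0.3866, 0.0537]
eef_rot: [0.043, 1.571, -0.339]
force: [0.4, 0.0, 0.0]
finger_gap: 0.06
```

Emit:
play_rows:
  delta_rot:
    - [0,0,0]
    - [0,0,0]
    - [0,0,0]
    - [0,0,0]
    - [0,0,0]
    - [0,0,0]
    - [0,0,0]
    - [0,0,0]
  slide:
    - [-0.02,0,0]
    - [-0.05,0,0]
    - [-0.05,0,0]
    - [-0.05,0,0]
    - [0,0.03,0]
    - [0,0,0]
    - [0,0,0]
    - [0,0,0]
  jaw: [0.06,0.06,0.06,0.06,0.07,0.07,0.07,0.07]

```text
clock: 30.5
tcp_pos: [0.4834, -0.3592, 0.2232]
eef_rot: [2.842, 1.57, 2.459]
force: [0.4, 0.7, 0.7]
finger_gap: 0.0697
```

```bash
python3 - <<'E'
from h import *
to((.5126,-.3207,.15),-21.8)
snap('wrist','w7')
E
```

```text
at [ 0.4834 -0.3592  0.2232] [-589.5 -212.2  223.2] -21.9 slide [0.0732 0.0466 0.0128] rot [-0.1 -0.1 -0. ] F [0.4 0.7 0.7] gap 0.0697
```

View pics/w7.png

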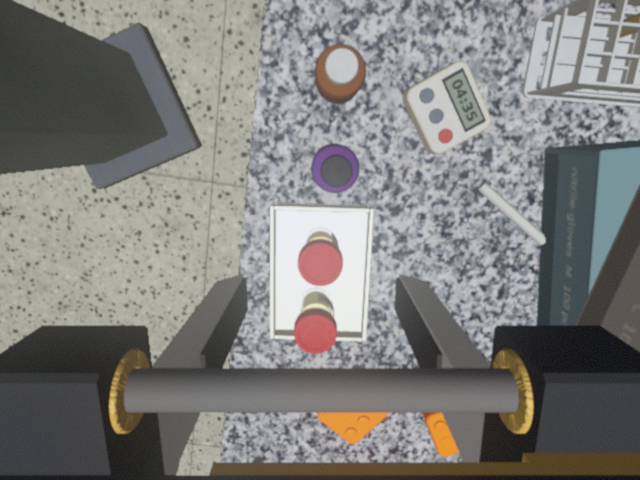

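Both cups stand in the tray at (320,262) and (316,332). The violet cap shows at (335,170), the amber cap at (341,66), and the timer at (447,107).

```bash
python3 - <<'E'
from h import *
np.set_printoptions(precision=4,suppress=True)
P,im=pts('wrist','w7')
for n,u0,u1,v0,v1,lo,hi in(('vio',305,365,140,200,.070,.085),('amb',310,370,40,105,.070,.085),('tim',395,500,55,160,.018,.03),('cupN',290,350,230,300,.07,.085),('cupF',290,345,300,362,.07,.085)):
    k=np.zeros(im.shape[:2],bool);k[v0:v1,u0:u1]=1;k&=(P[...,2]>lo)&(P[...,2]<hi);q=P[k];print(n,len(q),np.median(q,0),cv2.minEnclosingCircle(q[:,:2].astype(np.float32)),cv2.minAreaRect(q[:,:2].astype(np.float32)) if n=='tim' else '')
E
```

```text
vio 823 [ 0.5128 -0.32    0.0764] ((0.5126594305038452, -0.3202374577522278), 0.01296660490334034) 
amb 1004 [ 0.545  -0.2493  0.0764] ((0.545246958732605, -0.24908144772052765), 0.013144084252417088) 
tim 4482 [ 0.629  -0.3102  0.0197] ((0.6282644867897034, -0.31112009286880493), 0.040139976888895035) ((0.6283513307571411, -0.31090641021728516), (0.058855876326560974, 0.06498230993747711), 7.13903284072876)
cupN 1595 [ 0.4722 -0.387   0.0769] ((0.4718283414840698, -0.387724906206131), 0.019248059019446373) 
cupF 1455 [ 0.4444 -0.4441  0.0769] ((0.44429174065589905, -0.4455394446849823), 0.01960577256977558)
```

Emit:
play_rows:
  delta_rot:
    - [0,0,0]
    - [0,0,0]
    - [0,0,0]
    - [0,0,0]
    - [0,0,0]
    - [0,0,0]
    - [0,0,0]
    - [0,0,0]
  slide:
    - [0.036,0.0235,0.0065]
    - [0.037,0.0235,0.0065]
    - [0.03,0,0]
    - [0,0,0]
    - [0,0,0]
    - [0,0,0]
    - [0,0,0]
    - [0,0,0]
  jaw: [0.07,0.07,0.07,0.07,0.07,0.07,0.07,0.07]

```text
clock: 31.55
tcp_pos: [0.5137, -0.3203, 0.1214]
eef_rot: [-0.352, 1.57, -0.734]
force: [0.7, 0.3, 1.4]
finger_gap: 0.0698
```

```bash
python3 - <<'E'
from h import *
to((.5127,-.3201,.031),-21.8)
E
```

```text
at [ 0.5137 -0.3203  0.1214] [-542.2 -225.9  121.4] -21.9 slide [ 0.0904 -0.0001 -0.0011] rot [-0.1  0.1  0. ] F [0.7 0.3 1.4] gap 0.0698
```

Emit:
play_rows:
  delta_rot:
    - [0,0,0]
    - [0,0,0]
    - [0,0,0]
    - [0,0,0]
    - [0,0,0]
    - [0,0,0]
    - [0,0,0]
    - [0,0,0]
    - [0,0,0]
    - [0,0,0]
    - [0,0,0]
  slide:
    - [0.03,0,-0.001]
    - [0.03,0,0]
    - [0.025,0,0]
    - [0.005,0,0]
    - [0,0,0]
    - [0,0,0]
    - [0,0,0]
    - [0,0,0]
    - [0,0,0]
    - [0,0,0]
    - [0,0,0]
  jaw: [0.07,0.07,0.07,0.07,0.07,0.07,0.035,0.035,0.035,0.035,0.035]

```text
clock: 32.92
tcp_pos: [0.5126, -0.3197, 0.0309]
eef_rot: [-0.399, 1.571, -0.781]
force: [0.1, -0.7, 1.8]
finger_gap: 0.0403
```

Emit:
play_rows:
  delta_rot:
    - [0,0,0]
    - [0,0,0]
    - [0,0,0]
    - [0,0,0]
    - [0,0,0]
    - [0,0,0]
    - [0,0,0]
  slide:
    - [0,0,0]
    - [-0.01,0,0]
    - [-0.04,0,0]
    - [-0.05,0,0]
    - [-0.05,0,0]
    - [-0.05,0,0]
    - [0,0,0]
  jaw: [0.035,0.035,0.035,0.035,0.035,0.035,0.035]

```text
clock: 33.8
tcp_pos: [0.5146, -0.3214, 0.2367]
eef_rot: [-0.359, 1.561, -0.741]
force: [-0.1, -0.5, -1.2]
finger_gap: 0.0404
```

```bash
python3 - <<'E'
from h import *
to((.5127,-.3201,.231),-21.8)
plan([((.41,-.2,.23),-21.8,.035,.045),((.40,0.03,.23),-21.8,.035,.045),(cw(-42,75,160),-21.8,.035,.045)],start=(np.array([.5127,-.3202,.231]),down(-21.8),0))
E
```

```text
at [ 0.5146 -0.3214  0.2367] [-542.9 -227.1  236.7] -21.9 slide [ 0.0057  0.0005 -0.0023] rot [-0.1  0.6  0.2] F [-0.1 -0.5 -1.2] gap 0.0404
{"delta_rot": [[0.0, 0.0, 0.0], [0.0, 0.0, 0.0], [0.0, 0.0, 0.0], [0.0, 0.0, 0.0], [0.0, 0.0, 0.0], [0.0, 0.0, 0.0], [0.0, 0.0, 0.0], [0.0, 0.0, 0.0], [0.0, 0.0, 0.0], [0.0, 0.0, 0.0], [0.0, 0.0, 0.0], [0.0, 0.0, 0.0]], "slide": [[0.0003, 0.0184, -0.035], [0.0003, 0.0184, -0.035], [0.0003, 0.0184, -0.035], [0.0003, 0.0184, -0.035], [0.0, 0.035, -0.0158], [0.0, 0.035, -0.0158], [0.0, 0.035, -0.0158], [0.0, 0.035, -0.0158], [0.0, 0.035, -0.0158], [0.0, 0.035, -0.0158], [0.0117, 0.0362, -0.0109], [0.0117, 0.0362, -0.0109]], "jaw": [0.035, 0.035, 0.035, 0.035, 0.035, 0.035, 0.035, 0.035, 0.035, 0.035, 0.035, 0.035]}
{"delta_rot": [[0.0, 0.0, 0.0], [0.0, 0.0, 0.0], [0.0, 0.0, 0.0], [0.0, 0.0, 0.0]], "slide": [[0.0117, 0.0362, -0.0109], [0.0117, 0.0362, -0.0109], [0.0117, 0.0362, -0.0109], [0.0117, 0.0362, -0.0109]], "jaw": [0.035, 0.035, 0.035, 0.035]}
```

Emit:
play_rows:
  delta_rot:
    - [0,0,0]
    - [0,0,0]
    - [0,0,0]
    - [0,0,0]
    - [0,0,0]
    - [0,0,0]
    - [0,0,0]
    - [0,0,0]
    - [0,0,0]
    - [0,0,0]
    - [0,0,0]
    - [0,0,0]
  slide:
    - [0.0003,0.0184,-0.035]
    - [0.0003,0.0184,-0.035]
    - [0.0003,0.0184,-0.035]
    - [0.0003,0.0184,-0.035]
    - [0,0.035,-0.0158]
    - [0,0.035,-0.0158]
    - [0,0.035,-0.0158]
    - [0,0.035,-0.0158]
    - [0,0.035,-0.0158]
    - [0,0.035,-0.0158]
    - [0.0117,0.0362,-0.0109]
    - [0.0117,0.0362,-0.0109]
  jaw: [0.035,0.035,0.035,0.035,0.035,0.035,0.035,0.035,0.035,0.035,0.035,0.035]

```text
clock: 35.3
tcp_pos: [0.4062, 0.1076, 0.2045]
eef_rot: [-2.76, 1.569, 3.141]
force: [-1.1, 0.1, -0.6]
finger_gap: 0.0401
```

Emit:
play_rows:
  delta_rot:
    - [0,0,0]
    - [0,0,0]
    - [0,0,0]
    - [0,0,0]
    - [0,0,0]
    - [0,0,0]
    - [0,0,0]
    - [0,0,0]
  slide:
    - [0.0117,0.0362,-0.0109]
    - [0.0117,0.0362,-0.0109]
    - [0.0117,0.0362,-0.0109]
    - [0.0117,0.0362,-0.0109]
    - [0,0,0]
    - [0,0,0]
    - [0,0,0]
    - [0,0,0]
  jaw: [0.035,0.035,0.035,0.035,0.035,0.035,0.035,0.035]

```text
clock: 36.3
tcp_pos: [0.4209, 0.2563, 0.1597]
eef_rot: [0.634, 1.57, 0.251]
force: [-1.3, 0.6, -0.8]
finger_gap: 0.0398
```

```bash
python3 - <<'E'
from h import *
to(cw(-42,75,38),-21.8)
snap('wrist','w8');P,im=pts('wrist','w8');Q=wc(P)
k=np.zeros(im.shape[:2],bool);k[240:370,260:380]=1;k&=(abs(Q[...,2]-205)<8)&(im.max(-1)<110);q=Q[k];print(len(q),np.median(q,0),cv2.minEnclosingCircle(q[:,:2].astype(np.float32)))
E
```

```text
at [0.4209 0.2563 0.1597] [-41.2  74.4 159.7] -22.0 slide [ 0.1217 -0.0008 -0.0007] rot [-0.2  0.  -0. ] F [-1.3  0.6 -0.8] gap 0.0398
4489 [-38.82633789  72.89213562 205.31157014] ((-37.19127655029297, 73.80538177490234), 23.2803955078125)
```

```bash
python3 - <<'E'
from h import *
P,im=pts('wrist','w8');Q=wc(P)
k=np.zeros(im.shape[:2],bool);k[200:370,260:380]=1;k&=(Q[...,2]>202)&(Q[...,2]<209)&(abs(Q[...,1]-74)<17)
k=cv2.morphologyEx(k.astype(np.uint8),cv2.MORPH_OPEN,np.ones((7,7)))>0
q=Q[k];print(len(q),q.mean(0),q.min(0),q.max(0));v,u=np.where(k);print(u.min(),u.max(),v.min(),v.max())
cv2.imwrite('pics/w8c.png',cv2.resize(cv2.imread('pics/w8.png')[220:380,240:400],None,fx=3,fy=3))
E
```

```text
3430 [-40.2016711   72.87328335 205.35506425] [-53.07099606  60.3197818  202.02405413] [-28.45018271  85.41339673 207.73500286]
288 356 308 367
```

View pics/w8c.png

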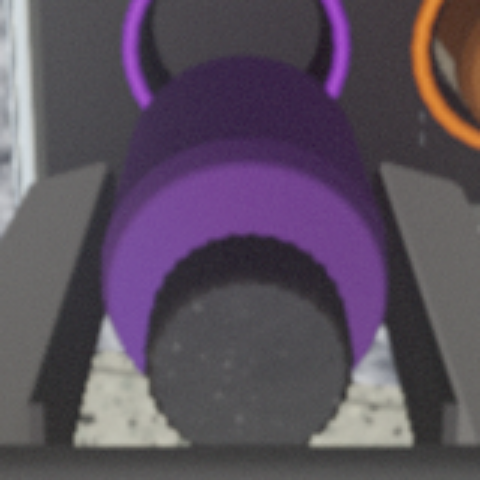

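Emit:
play_rows:
  delta_rot:
    - [0,0,0]
    - [0,0,0]
    - [0,0,0]
    - [0,0,0]
    - [0,0,0]
    - [0,0,0]
    - [0,0,0]
  slide:
    - [0.03,-0.0008,-0.001]
    - [0.03,0,0]
    - [0.025,0,0]
    - [0,0,0]
    - [0,0,0]
    - [0,0,0]
    - [0,0,0]
  jaw: [0.035,0.035,0.035,0.035,0.035,0.035,0.035]

```text
clock: 37.22
tcp_pos: [0.4201, 0.2569, 0.0753]
eef_rot: [0.728, 1.569, 0.346]
force: [-0.6, -0.5, -1.5]
finger_gap: 0.04
```

```bash
python3 - <<'E'
from h import *
to(cw(-42,75,38),-21.8)
snap('wrist','w9');P,im=pts('wrist','w9');Q=wc(P)
# ring hole: violet ring pixels around
h=cv2.cvtColor(im,cv2.COLOR_RGB2HSV);k=(h[...,1]>120)&(h[...,2]>130)&(h[...,0]>125)&(h[...,0]<150)&(abs(Q[...,2]-34)<5)&(abs(Q[...,0]+42)<45)&(abs(Q[...,1]-75)<40)
q=Q[k];print(len(q),q.min(0),q.max(0)); d=np.hypot(q[:,0]-33,q[:,1]-75)
A=np.c_[2*q[:,:2],np.ones(len(q))];m=np.hypot(q[:,0]+42,q[:,1]-75)<35;s=np.linalg.lstsq(A[m],(q[m][:,:2]**2).sum(1),rcond=None)[0];print('ring',m.sum(),s[:2],np.sqrt(s[2]+s[0]**2+s[1]**2))
E
```

```text
at [0.4201 0.2569 0.0753] [-41.1  75.3  75.3] -21.9 slide [ 0.0373 -0.001   0.0003] rot [-0.1  0.1 -0.1] F [-0.6 -0.5 -1.5] gap 0.04
1160 [-48.40215472  45.75389526  31.77223993] [-12.93581604 104.52135416  37.34899021]
ring 1160 [-41.79631732  75.35327231] 27.12217456149594
```

Ring at (-41.8, 75.4) in the case frame and the TCP lines up with it. Lowering.

Emit:
play_rows:
  delta_rot:
    - [0,0,0]
    - [0,0,0]
    - [0,0,0]
    - [0,0,0]
    - [0,0,0]
    - [0,0,0]
  slide:
    - [0.01,-0.0008,0]
    - [0.01,0,0]
    - [0.01,0,0]
    - [0.005,0,0]
    - [0,0,0]
    - [0,0,0]
  jaw: [0.035,0.035,0.035,0.035,0.035,0.035]

```text
clock: 38.02
tcp_pos: [0.4194, 0.2559, 0.0395]
eef_rot: [0.72, 1.57, 0.338]
force: [0.2, 0.0, -1.3]
finger_gap: 0.0404
```

```bash
python3 - <<'E'
from h import *
to(cw(-42,75,38),-21.8)
E
```

```text
at [0.4194 0.2559 0.0395] [-42.2  75.7  39.5] -21.9 slide [0.0015 0.0002 0.0007] rot [-0.1  0.  -0. ] F [ 0.2  0.  -1.3] gap 0.0404
```

Emit:
play_rows:
  delta_rot:
    - [0,0,0]
    - [0,0,0]
    - [0,0,0]
    - [0,0,0]
    - [0,0,0]
    - [0,0,0]
    - [0,0,0]
    - [0,0,0]
    - [0,0,0]
    - [0,0,0]
    - [0,0,0]
  slide:
    - [0.001,0,0.0005]
    - [0,0,0]
    - [0,0,0]
    - [0,0,0]
    - [0,0,0]
    - [0,0,0]
    - [-0.02,0,0]
    - [-0.05,0,0]
    - [-0.06,0,0]
    - [-0.06,0,0]
    - [0,0,0]
  jaw: [0.035,0.035,0.045,0.05,0.058,0.058,0.058,0.058,0.058,0.07,0.07]

```text
clock: 39.4
tcp_pos: [0.4227, 0.2568, 0.2344]
eef_rot: [0.705, 1.559, 0.323]
force: [0.2, 0.6, -0.2]
finger_gap: 0.0693
```

```bash
python3 - <<'E'
from h import *
to(cw(-42,75,228),-21.8)
plan([((.40,0.03,.23),-21.8,.07),((.42,-.2,.23),-21.8,.07),((.545,-.2491,.12),-21.8,.07)],start=(cw(-42,75,228),down(-21.8),0))
E
```

```text
at [0.4227 0.2568 0.2344] [-40.2  72.9 234.4] -21.9 slide [ 0.0063 -0.0019 -0.0021] rot [-0.1  0.5 -0.4] F [ 0.2  0.6 -0.2] gap 0.0693
{"delta_rot": [[0.0, 0.0, 0.0], [0.0, 0.0, 0.0], [0.0, 0.0, 0.0], [0.0, 0.0, 0.0], [0.0, 0.0, 0.0], [0.0, 0.0, 0.0], [0.0, 0.0, 0.0], [0.0, 0.0, 0.0], [0.0, 0.0, 0.0], [0.0, 0.0, 0.0], [0.0, 0.0, 0.0], [0.0, 0.0, 0.0]], "slide": [[-0.0004, -0.0434, 0.013], [-0.0004, -0.0434, 0.013], [-0.0004, -0.0434, 0.013], [-0.0004, -0.0434, 0.013], [-0.0004, -0.0434, 0.013], [0.0, -0.0412, 0.0208], [0.0, -0.0412, 0.0208], [0.0, -0.0412, 0.0208], [0.0, -0.0412, 0.0208], [0.0, -0.0412, 0.0208], [0.0275, 0.0002, 0.0336], [0.0275, 0.0002, 0.0336]], "jaw": [0.07, 0.07, 0.07, 0.07, 0.07, 0.07, 0.07, 0.07, 0.07, 0.07, 0.07, 0.07]}
{"delta_rot": [[0.0, 0.0, 0.0], [0.0, 0.0, 0.0]], "slide": [[0.0275, 0.0002, 0.0336], [0.0275, 0.0002, 0.0336]], "jaw": [0.07, 0.07]}
```

Emit:
play_rows:
  delta_rot:
    - [0,0,0]
    - [0,0,0]
    - [0,0,0]
    - [0,0,0]
    - [0,0,0]
    - [0,0,0]
    - [0,0,0]
    - [0,0,0]
    - [0,0,0]
    - [0,0,0]
    - [0,0,0]
    - [0,0,0]
  slide:
    - [-0.0004,-0.0434,0.013]
    - [-0.0004,-0.0434,0.013]
    - [-0.0004,-0.0434,0.013]
    - [-0.0004,-0.0434,0.013]
    - [-0.0004,-0.0434,0.013]
    - [0,-0.0412,0.0208]
    - [0,-0.0412,0.0208]
    - [0,-0.0412,0.0208]
    - [0,-0.0412,0.0208]
    - [0,-0.0412,0.0208]
    - [0.0275,0,0.0336]
    - [0.0275,0,0.0336]
  jaw: [0.07,0.07,0.07,0.07,0.07,0.07,0.07,0.07,0.07,0.07,0.07,0.07]

```text
clock: 40.9
tcp_pos: [0.4813, -0.2257, 0.1734]
eef_rot: [2.872, 1.57, 2.488]
force: [-0.1, -0.6, 0.5]
finger_gap: 0.0703
```

Emit:
play_rows:
  delta_rot:
    - [0,0,0]
    - [0,0,0]
    - [0,0,0]
    - [0,0,0]
    - [0,0,0]
    - [0,0,0]
  slide:
    - [0.0275,0,0.0336]
    - [0.0275,0,0.0336]
    - [0,0,0]
    - [0,0,0]
    - [0,0,0]
    - [0,0,0]
  jaw: [0.07,0.07,0.07,0.07,0.07,0.07]

```text
clock: 41.65
tcp_pos: [0.5435, -0.2501, 0.1216]
eef_rot: [-0.252, 1.569, -0.634]
force: [0.5, -0.3, -0.1]
finger_gap: 0.0699
```

```bash
python3 - <<'E'
from h import *
to((.545,-.2491,.031),-21.8)
snap('wrist','w10');P,im=pts('wrist','w10')
k=np.zeros(im.shape[:2],bool);k[180:365,250:390]=1;k&=(abs(P[...,2]-.077)<.005)&(im.min(-1)>90);q=P[k];print(len(q),np.median(q,0),cv2.minEnclosingCircle(q[:,:2].astype(np.float32)))
E
```

```text
at [ 0.5435 -0.2501  0.1216] [-465.9 -227.5  121.6] -21.9 slide [0.0906 0.0015 0.0009] rot [-0.1  0.1  0. ] F [ 0.5 -0.3 -0.1] gap 0.0699
1496 [ 0.54571072 -0.24823018  0.07658499] ((0.5452625751495361, -0.24901214241981506), 0.013255399651825428)
```

Emit:
play_rows:
  delta_rot:
    - [0,0,0]
    - [0,0,0]
    - [0,0,0]
    - [0,0,0]
    - [0,0,0]
    - [0,0,0]
    - [0,0,0]
    - [0,0,0]
    - [0,0,0]
    - [0,0,0]
    - [0,0,0]
  slide:
    - [0.03,0.0015,0.001]
    - [0.03,0,0]
    - [0.025,0,0]
    - [0.005,0,0]
    - [0,0,0]
    - [0,0,0]
    - [0,0,0]
    - [0,0,0]
    - [0,0,0]
    - [0,0,0]
    - [0,0,0]
  jaw: [0.07,0.07,0.07,0.07,0.07,0.07,0.035,0.035,0.035,0.035,0.035]

```text
clock: 43.08
tcp_pos: [0.545, -0.249, 0.0305]
eef_rot: [-0.432, 1.571, -0.814]
force: [-0.6, 0.4, 1.2]
finger_gap: 0.0412
```

Emit:
play_rows:
  delta_rot:
    - [0,0,0]
    - [0,0,0]
    - [0,0,0]
    - [0,0,0]
    - [0,0,0]
    - [0,0,0]
    - [0,0,0]
  slide:
    - [0,0,0]
    - [-0.01,0,0]
    - [-0.04,0,0]
    - [-0.05,0,0]
    - [-0.05,0,0]
    - [-0.05,0,0]
    - [0,0,0]
  jaw: [0.035,0.035,0.035,0.035,0.035,0.035,0.035]

```text
clock: 43.95
tcp_pos: [0.5472, -0.2504, 0.2363]
eef_rot: [-0.227, 1.561, -0.609]
force: [0.1, 1.0, -1.1]
finger_gap: 0.0411
```

```bash
python3 - <<'E'
from h import *
to((.545,-.2491,.231),-21.8)
plan([((.42,-.2,.23),-21.8,.035,.045),((.40,0.03,.23),-21.8,.035,.045),(cw(33,0,160),-21.8,.035,.045)],start=(np.array([.545,-.2491,.231]),down(-21.8),0))
E
```

```text
at [ 0.5472 -0.2504  0.2363] [-464.8 -231.   236.3] -21.9 slide [ 0.0053  0.0004 -0.0026] rot [-0.1  0.6  0.1] F [ 0.1  1.  -1.1] gap 0.0411
{"delta_rot": [[0.0, 0.0, 0.0], [0.0, 0.0, 0.0], [0.0, 0.0, 0.0], [0.0, 0.0, 0.0], [0.0, 0.0, 0.0], [0.0, 0.0, 0.0], [0.0, 0.0, 0.0], [0.0, 0.0, 0.0], [0.0, 0.0, 0.0], [0.0, 0.0, 0.0], [0.0, 0.0, 0.0], [0.0, 0.0, 0.0]], "slide": [[0.0003, -0.0003, -0.0448], [0.0003, -0.0003, -0.0448], [0.0003, -0.0003, -0.0448], [0.0, 0.0344, -0.0173], [0.0, 0.0344, -0.0173], [0.0, 0.0344, -0.0173], [0.0, 0.0344, -0.0173], [0.0, 0.0344, -0.0173], [0.0, 0.0344, -0.0173], [0.01, 0.0417, 0.0014], [0.01, 0.0417, 0.0014], [0.01, 0.0417, 0.0014]], "jaw": [0.035, 0.035, 0.035, 0.035, 0.035, 0.035, 0.035, 0.035, 0.035, 0.035, 0.035, 0.035]}
{"delta_rot": [[0.0, 0.0, 0.0], [0.0, 0.0, 0.0], [0.0, 0.0, 0.0], [0.0, 0.0, 0.0]], "slide": [[0.01, 0.0417, 0.0014], [0.01, 0.0417, 0.0014], [0.01, 0.0417, 0.0014], [0.01, 0.0417, 0.0014]], "jaw": [0.035, 0.035, 0.035, 0.035]}
```

Emit:
play_rows:
  delta_rot:
    - [0,0,0]
    - [0,0,0]
    - [0,0,0]
    - [0,0,0]
    - [0,0,0]
    - [0,0,0]
    - [0,0,0]
    - [0,0,0]
    - [0,0,0]
    - [0,0,0]
    - [0,0,0]
    - [0,0,0]
  slide:
    - [0.0003,-0.0003,-0.0448]
    - [0.0003,-0.0003,-0.0448]
    - [0.0003,-0.0003,-0.0448]
    - [0,0.0344,-0.0173]
    - [0,0.0344,-0.0173]
    - [0,0.0344,-0.0173]
    - [0,0.0344,-0.0173]
    - [0,0.0344,-0.0173]
    - [0,0.0344,-0.0173]
    - [0.01,0.0417,0.0014]
    - [0.01,0.0417,0.0014]
    - [0.01,0.0417,0.0014]
  jaw: [0.035,0.035,0.035,0.035,0.035,0.035,0.035,0.035,0.035,0.035,0.035,0.035]

```text
clock: 45.45
tcp_pos: [0.4504, 0.1464, 0.1977]
eef_rot: [-2.629, 1.569, -3.011]
force: [0.3, 0.3, -0.3]
finger_gap: 0.0409
```

Emit:
play_rows:
  delta_rot:
    - [0,0,0]
    - [0,0,0]
    - [0,0,0]
    - [0,0,0]
    - [0,0,0]
    - [0,0,0]
    - [0,0,0]
    - [0,0,0]
    - [0,0,0]
    - [0,0,0]
    - [0,0,0]
    - [0,0,0]
  slide:
    - [0.01,0.0417,0.0014]
    - [0.01,0.0417,0.0014]
    - [0.01,0.0417,0.0014]
    - [0.01,0.0417,0.0014]
    - [0,0,0]
    - [0,0,0]
    - [0,0,0]
    - [0.03,0,0]
    - [0.03,0,0]
    - [0.025,0,0]
    - [0,0,0]
    - [0,0,0]
  jaw: [0.035,0.035,0.035,0.035,0.035,0.035,0.035,0.035,0.035,0.035,0.035,0.035]

```text
clock: 46.95
tcp_pos: [0.5193, 0.2977, 0.076]
eef_rot: [0.729, 1.569, 0.346]
force: [0.1, -0.4, -1.2]
finger_gap: 0.0412
```

```bash
python3 - <<'E'
from h import *
to(cw(33,0,38),-21.8)
snap('wrist','w11');P,im=pts('wrist','w11');Q=wc(P)
h=cv2.cvtColor(im,cv2.COLOR_RGB2HSV);k=(h[...,1]>150)&(h[...,2]>170)&(h[...,0]>5)&(h[...,0]<22)&(abs(Q[...,2]-34)<5)&(np.hypot(Q[...,0]-33,Q[...,1])<35)
q=Q[k];A=np.c_[2*q[:,:2],np.ones(len(q))];s=np.linalg.lstsq(A,(q[:,:2]**2).sum(1),rcond=None)[0];print('ring',len(q),s[:2],np.sqrt(s[2]+s[0]**2+s[1]**2))
E
```

```text
at [0.5193 0.2977 0.076 ] [33.7 -1.6 76. ] -21.9 slide [ 0.038  -0.0007 -0.0016] rot [-0.1  0.1 -0.1] F [ 0.1 -0.4 -1.2] gap 0.0412
ring 912 [32.85540485  0.32312148] 27.345144846240746
```

Emit:
play_rows:
  delta_rot:
    - [0,0,0]
    - [0,0,0]
    - [0,0,0]
    - [0,0,0]
    - [0,0,0]
    - [0,0,0]
    - [0,0,0]
    - [0,0,0]
  slide:
    - [0,-0.0007,-0.0016]
    - [0,0,0]
    - [0.01,0,0]
    - [0.01,0,0]
    - [0.01,0,0]
    - [0.006,0,0]
    - [0,0,0]
    - [0,0,0]
  jaw: [0.035,0.035,0.035,0.035,0.035,0.035,0.035,0.035]

```text
clock: 48.0
tcp_pos: [0.5167, 0.2977, 0.0382]
eef_rot: [0.373, 1.571, -0.009]
force: [-0.1, 0.0, -1.1]
finger_gap: 0.0409
```

```bash
python3 - <<'E'
from h import *
to(cw(33,0,38),-21.8)
E
```

```text
at [0.5167 0.2977 0.0382] [32.8  0.8 38.2] -21.9 slide [0.0002 0.0002 0.0008] rot [-0.1  0.  -0. ] F [-0.1  0.  -1.1] gap 0.0409
```

Emit:
play_rows:
  delta_rot:
    - [0,0,0]
    - [0,0,0]
    - [0,0,0]
    - [0,0,0]
    - [0,0,0]
    - [0,0,0]
    - [0,0,0]
    - [0,0,0]
    - [0,0,0]
    - [0,0,0]
  slide:
    - [0.0005,0,0]
    - [0,0,0]
    - [0,0,0]
    - [0,0,0]
    - [0,0,0]
    - [-0.02,0,0]
    - [-0.05,0,0]
    - [-0.06,0,0]
    - [-0.06,0,0]
    - [0,0,0]
  jaw: [0.035,0.045,0.05,0.058,0.058,0.058,0.058,0.058,0.07,0.07]

```text
clock: 49.25
tcp_pos: [0.5201, 0.299, 0.2365]
eef_rot: [0.719, 1.557, 0.338]
force: [1.0, -0.1, -0.5]
finger_gap: 0.0696
```

```bash
python3 - <<'E'
from h import *
to(cw(33,0,228),-21.8)
snap('wrist','w12')
plan([((.41,0.03,.23),-21.8,.094),((.43,-.2,.23),-8,.094),((.61,-.31,.20),7,.094)],start=(cw(33,0,228),down(-21.8),0))
P,im=pts('wrist','w12');Q=wc(P)
for n,x,y in(('vf',-42,75),('vb',33,75),('af',-42,0),('ab',33,0)):
    k=(Q[...,2]>79)&(Q[...,2]<92)&(np.hypot(Q[...,0]-x,Q[...,1]-y)<20);q=Q[k];print(n,len(q),np.median(q,0).round(1) if len(q) else'')
snap('top','top1');P,im=pts('top','top1')
k=np.zeros(im.shape[:2],bool);k[150:240,350:440]=1;k&=(P[...,2]>.012)&(P[...,2]<.03)&(im.min(-1)>120);q=P[k];print(len(q),cv2.minAreaRect(q[:,:2].astype(np.float32)) if len(q) else '')
E
```

```text
at [0.5201 0.299  0.2365] [ 35.2  -1.8 236.5] -21.9 slide [ 0.0085 -0.0023 -0.0019] rot [-0.1  0.6 -0.5] F [ 1.  -0.1 -0.5] gap 0.0696
{"delta_rot": [[0.0, 0.0, 0.0], [0.0, 0.0, 0.0], [0.0, 0.0, 0.0], [0.0, 0.0, 0.0], [0.0, 0.0, 0.0], [0.0, 0.0, 0.0], [-2.8, 0.0, 0.0], [-2.8, 0.0, 0.0], [-2.8, 0.0, 0.0], [-2.8, 0.0, 0.0], [-2.8, 0.0, 0.0], [-3.0, 0.0, 0.0]], "slide": [[-0.0003, -0.0481, -0.0001], [-0.0003, -0.0481, -0.0001], [-0.0003, -0.0481, -0.0001], [-0.0003, -0.0481, -0.0001], [-0.0003, -0.0481, -0.0001], [-0.0003, -0.0481, -0.0001], [0.0, -0.0412, 0.0208], [0.0, -0.0422, 0.0188], [0.0, -0.043, 0.0167], [0.0, -0.0438, 0.0146], [0.0, -0.0444, 0.0125], [0.006, -0.0168, 0.0387]], "jaw": [0.094, 0.094, 0.094, 0.094, 0.094, 0.094, 0.094, 0.094, 0.094, 0.094, 0.094, 0.094]}
{"delta_rot": [[-3.0, 0.0, 0.0], [-3.0, 0.0, 0.0], [-3.0, 0.0, 0.0], [-3.0, 0.0, 0.0]], "slide": [[0.006, -0.0188, 0.0378], [0.006, -0.0207, 0.0367], [0.006, -0.0226, 0.0356], [0.006, -0.0245, 0.0344]], "jaw": [0.094, 0.094, 0.094, 0.094]}
vf 31 [-46.6  62.8  83. ]
vb 743 [33.8 74.6 83.7]
af 648 [-41.   -0.1  83.7]
ab 725 [33.5  0.4 83.8]
589 ((0.6045989990234375, -0.36823076009750366), (0.21091900765895844, 0.28113633394241333), 87.01473999023438)
```

Emit:
play_rows:
  delta_rot:
    - [0,0,0]
    - [0,0,0]
    - [0,0,0]
    - [0,0,0]
    - [0,0,0]
    - [0,0,0]
    - [-2.8,0,0]
    - [-2.8,0,0]
    - [-2.8,0,0]
    - [-2.8,0,0]
    - [-2.8,0,0]
    - [-3,0,0]
  slide:
    - [-0.0003,-0.048,0]
    - [-0.0003,-0.048,0]
    - [-0.0003,-0.048,0]
    - [-0.0003,-0.048,0]
    - [-0.0003,-0.048,0]
    - [-0.0003,-0.048,0]
    - [0,-0.0412,0.0208]
    - [0,-0.0422,0.0188]
    - [0,-0.043,0.0167]
    - [0,-0.0438,0.0146]
    - [0,-0.0444,0.0125]
    - [0.006,-0.0168,0.0387]
  jaw: [0.094,0.094,0.094,0.094,0.094,0.094,0.094,0.094,0.094,0.094,0.094,0.094]

```text
clock: 50.85
tcp_pos: [0.4641, -0.2232, 0.2223]
eef_rot: [2.708, 1.568, 2.621]
force: [0.5, -0.2, 0.2]
finger_gap: 0.0938
```

Emit:
play_rows:
  delta_rot:
    - [-3,0,0]
    - [-3,0,0]
    - [-3,0,0]
    - [-3,0,0]
    - [0,0,0]
    - [0,0,0]
    - [0,0,0]
    - [0,0,0]
  slide:
    - [0.006,-0.019,0.0378]
    - [0.006,-0.0207,0.0367]
    - [0.006,-0.0226,0.0356]
    - [0.006,-0.0245,0.0344]
    - [0,0,0]
    - [0,0,0]
    - [0,0,0]
    - [0,0,0]
  jaw: [0.094,0.094,0.094,0.094,0.094,0.094,0.094,0.094]

```text
clock: 51.85
tcp_pos: [0.609, -0.309, 0.2004]
eef_rot: [-0.704, 1.57, -0.58]
force: [-0.4, -0.4, -0.4]
finger_gap: 0.094
```

```bash
python3 - <<'E'
from h import *
to((.628,-.311,.003),7)
snap('wrist','w13')
E
```

```text
at [ 0.609  -0.309   0.2004] [-496.2 -310.2  200.4] 7.1 slide [ 0.1974 -0.0043  0.0185] rot [0.1 0.  0. ] F [-0.4 -0.4 -0.4] gap 0.094
```

View pics/w13.png

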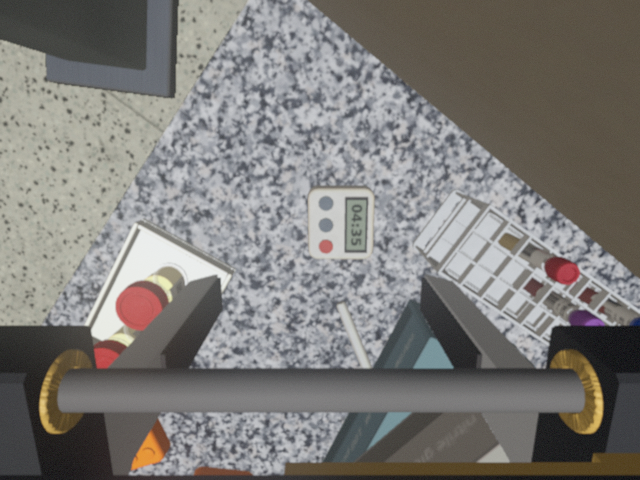

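The timer is at (340,222), unmoved and square to the tool. A tube rack stands to its right and glove boxes lie below.

```bash
python3 - <<'E'
from h import *
P,im=pts('wrist','w13')
k=np.zeros(im.shape[:2],bool);k[170:280,290:395]=1;k&=(P[...,2]>.017)&(P[...,2]<.03);q=P[k][:,:2].astype(np.float32);r=cv2.minAreaRect(q);print(len(q),r,np.median(P[k],0))
k2=np.zeros(im.shape[:2],bool);k2[170:280,290:395]=1;k2&=(P[...,2]>.006)&(P[...,2]<.03);print(cv2.minAreaRect(P[k2][:,:2].astype(np.float32)))
c=np.array(r[0]);a=np.radians(7)
d=P[...,:2]-c;j=d@[np.cos(a),np.sin(a)];t=d@[-np.sin(a),np.cos(a)];v=np.arange(480)[:,None]<325
for n,m in(('body',(abs(j)<.1)&(abs(t)<.05)),('cam',(abs(j)<.06)&(t>0)&(t<.12)),('fing',(abs(j)<.065)&(abs(j)>.036)&(abs(t)<.012)),('back',(abs(j)<.1)&(t<-.0)&(t>-.08))):
    m=m&v&(P[...,2]<.5);print(n,m.sum(),P[m][:,2].max())
T,_,_=pose();to((c[0],c[1],.004),r[2] if r[2]<45 else r[2]-90)
E
```

```text
4438 ((0.6286747455596924, -0.3110737204551697), (0.05966927111148834, 0.06560242921113968), 7.086493492126465) [ 0.62843506 -0.30964081  0.01963678]
((0.6288990378379822, -0.31101658940315247), (0.06017710641026497, 0.0670442059636116), 6.919524192810059)
body 27575 0.25471961333695164
cam 22184 0.253805135346041
fing 1611 0.24630494008753362
back 16261 0.22261884187728703
at [ 0.6091 -0.3091  0.2004] [-496.3 -310.3  200.4] 7.1 slide [ 0.1964 -0.0043  0.0191] rot [0. 0. 0.] F [0.6 0.2 0.4] gap 0.0943
```

```bash
python3 - <<'E'
from h import *
P,im=pts('wrist','w13')
c=np.array([.6288,-.311]);a=np.radians(7)
d=P[...,:2]-c;j=d@[np.cos(a),np.sin(a)];t=d@[-np.sin(a),np.cos(a)]
v=np.zeros(im.shape[:2],bool);v[:272]=1;v[272:330,228:415]=1
for n,m in(('body',(abs(j)<.1)&(abs(t)<.05)),('far',(abs(j)<.1)&(t<0)&(t>-.1)),('camside',(abs(j)<.09)&(t>0)&(t<.14)),('fing',(abs(j)<.06)&(abs(j)>.036)&(abs(t)<.012))):
    m=m&v;i=np.nanargmax(np.where(m,P[...,2],-1));print(n,m.sum(),P.reshape(-1,3)[i],j.flat[i],t.flat[i])
k=v&(abs(t)<.05)&(P[...,2]>.03);print('tall in body swath min j',j[k&(j>0)].min())
E
```

```text
body 22501 [ 0.7164729  -0.30988254  0.0835654 ] 0.08715558563780143 -0.009575508221911529
far 18994 [ 0.7164729  -0.30988254  0.0835654 ] 0.08715558563780143 -0.009575508221911529
camside 54096 [ 0.68103739 -0.19373518  0.25988667] 0.06613900941120994 0.11002460676330947
fing 1233 [ 0.59037169 -0.30866951  0.00185072] -0.037857851631394906 0.006996350143090282
tall in body swath min j 0.07169629009548036
```

Emit:
play_rows:
  delta_rot:
    - [0,0,0]
    - [0,0,0]
    - [0,0,0]
    - [0,0,0]
    - [0,0,0]
    - [0,0,0]
    - [0,0,0]
    - [0,0,0]
  slide:
    - [0.04,-0.0043,0.019]
    - [0.04,0,0]
    - [0.04,0,0]
    - [0.02,0,0]
    - [0,0,0]
    - [0,0,0]
    - [0,0,0]
    - [0,0,0]
  jaw: [0.08,0.08,0.08,0.08,0.08,0.08,0.08,0.08]

```text
clock: 52.9
tcp_pos: [0.6294, -0.3117, 0.0611]
eef_rot: [-0.74, 1.569, -0.616]
force: [-0.5, -0.1, 0.7]
finger_gap: 0.0802
```

```bash
python3 - <<'E'
from h import *
to((.6288,-.311,.005),7)
E
```

```text
at [ 0.6294 -0.3117  0.0611] [-491.2 -330.1   61.1] 7.1 slide [ 0.0561  0.0008 -0.0006] rot [0.1 0.1 0.1] F [-0.5 -0.1  0.7] gap 0.0802
```

Emit:
play_rows:
  delta_rot:
    - [0,0,0]
    - [0,0,0]
    - [0,0,0]
    - [0,0,0]
    - [0,0,0]
    - [0,0,0]
    - [0,0,0]
    - [0,0,0]
    - [0,0,0]
  slide:
    - [0.025,0.0008,-0.0006]
    - [0.02,0,0]
    - [0.011,0,0]
    - [0,0,0]
    - [0,0,0]
    - [0,0,0]
    - [0,0,0]
    - [0,0,0]
    - [0,0,0]
  jaw: [0.08,0.08,0.08,0.08,0.08,0.055,0.055,0.055,0.055]

```text
clock: 54.02
tcp_pos: [0.6284, -0.3107, 0.0043]
eef_rot: [-0.776, 1.57, -0.652]
force: [-0.8, 0.3, 1.9]
finger_gap: 0.0601
```

Emit:
play_rows:
  delta_rot:
    - [0,0,0]
    - [0,0,0]
    - [0,0,0]
    - [0,0,0]
    - [0,0,0]
  slide:
    - [0,0,0]
    - [-0.01,0,0]
    - [-0.04,0,0]
    - [-0.05,0,0]
    - [0,0,0]
  jaw: [0.055,0.055,0.055,0.055,0.055]

```text
clock: 54.65
tcp_pos: [0.631, -0.3124, 0.1098]
eef_rot: [-0.735, 1.561, -0.61]
force: [1.0, -0.3, -0.2]
finger_gap: 0.0602
```

```bash
python3 - <<'E'
from h import *
to((.6288,-.311,.105),7)
plan([((.565,-.28,.10),68.2,.055)],start=(np.array([.6288,-.311,.105]),down(7),0))
E
```

```text
at [ 0.631  -0.3124  0.1098] [-491.3 -331.9  109.8] 7.1 slide [ 0.0048  0.0017 -0.002 ] rot [0.1 0.4 0.4] F [ 1.  -0.3 -0.2] gap 0.0602
{"delta_rot": [[-8.7, -0.0, 0.0], [-8.7, -0.0, 0.0], [-8.7, -0.0, 0.0], [-8.7, -0.0, 0.0], [-8.7, -0.0, 0.0], [-8.7, -0.0, 0.0], [-8.7, -0.0, 0.0]], "slide": [[0.0007, 0.0055, -0.0085], [0.0007, 0.0067, -0.0076], [0.0007, 0.0078, -0.0065], [0.0007, 0.0087, -0.0052], [0.0007, 0.0094, -0.0038], [0.0007, 0.0099, -0.0023], [0.0007, 0.0101, -0.0008]], "jaw": [0.055, 0.055, 0.055, 0.055, 0.055, 0.055, 0.055]}
```

Emit:
play_rows:
  delta_rot:
    - [-8.7,0,0]
    - [-8.7,0,0]
    - [-8.7,0,0]
    - [-8.7,0,0]
    - [-8.7,0,0]
    - [-8.7,0,0]
    - [-8.7,0,0]
    - [0,0,0]
    - [0,0,0]
    - [0,0,0]
    - [0,0,0]
  slide:
    - [0.0007,0.0055,-0.0085]
    - [0.0007,0.0067,-0.0076]
    - [0.0007,0.0078,-0.0065]
    - [0.0007,0.0087,-0.0052]
    - [0.0007,0.0094,-0.0038]
    - [0.0007,0.01,-0.0023]
    - [0.0007,0.01,-0.0008]
    - [0,0,0]
    - [0.035,0,0]
    - [0.035,0,0]
    - [0,0,0]
  jaw: [0.055,0.055,0.055,0.055,0.055,0.055,0.055,0.055,0.055,0.055,0.055]

```text
clock: 56.02
tcp_pos: [0.562, -0.2778, 0.0252]
eef_rot: [1.309, 1.563, 2.493]
force: [0.2, 0.6, -0.8]
finger_gap: 0.06
```

```bash
python3 - <<'E'
from h import *
to((.565,-.28,.005),68.2)
E
```

```text
at [ 0.562  -0.2778  0.0252] [-484.7 -255.    25.2] 67.9 slide [ 0.0202 -0.0038 -0.001 ] rot [-0.3  0.1 -0.4] F [ 0.2  0.6 -0.8] gap 0.06
```

Emit:
play_rows:
  delta_rot:
    - [0,0,0]
    - [0,0,0]
    - [0,0,0]
    - [0,0,0]
    - [0,0,0]
    - [0,0,0]
    - [0,0,0]
    - [0,0,0]
  slide:
    - [0.012,-0.002,0]
    - [0.01,0,0]
    - [0.002,0,0]
    - [0,0,0]
    - [0,0,0]
    - [0,0,0]
    - [0,0,0]
    - [0,0,0]
  jaw: [0.055,0.055,0.055,0.055,0.065,0.075,0.078,0.078]

```text
clock: 57.02
tcp_pos: [0.5662, -0.2802, 0.0049]
eef_rot: [-1.928, 1.571, -0.741]
force: [-0.2, 0.6, 0.7]
finger_gap: 0.0781
```

Emit:
play_rows:
  delta_rot:
    - [0,0,-5]
    - [0,0,-5]
    - [0,0,0]
    - [0,0,0]
    - [0,0,0]
    - [0,0,0]
  slide:
    - [-0.002,0.0055,0]
    - [0,0.0055,0]
    - [0,0,0]
    - [0,0,0]
    - [0,0,0]
    - [0,0,0]
  jaw: [0.078,0.078,0.078,0.078,0.078,0.078]

```text
clock: 57.78
tcp_pos: [0.5565, -0.2764, 0.0065]
eef_rot: [-1.572, 1.396, -0.384]
force: [0.5, -0.1, -0.2]
finger_gap: 0.0778
```

```bash
python3 - <<'E'
from h import *
to((.565,-.28,.005),68.2); p,r,y=pose();print(r.as_matrix().round(3))
snap('wrist','w14');P,im=pts('wrist','w14')
c=np.array([.565,-.28]);a=np.radians(68.2)
k=(P[...,2]>.016)&(P[...,2]<.028)&(np.hypot(P[...,0]-c[0],P[...,1]-c[1])<.06)&(im.min(-1)>60)
k[:, :]&=True
k=cv2.morphologyEx(k.astype(np.uint8),cv2.MORPH_OPEN,np.ones((5,5)))>0
q=P[k][:,:2].astype(np.float32);v,u=np.where(k);print(len(q),cv2.minAreaRect(q),u.min(),u.max(),v.min(),v.max())
E
```

```text
at [ 0.5565 -0.2764  0.0065] [-485.5 -249.4    6.5] 68.0 slide [ 0.0031 -0.0088 -0.0001] rot [-0.2 -0.  10. ] F [ 0.5 -0.1 -0.2] gap 0.0778
[[ 0.161 -0.913  0.374]
 [-0.065  0.369  0.927]
 [-0.985 -0.174 -0.   ]]
14004 ((0.5633909106254578, -0.2785837948322296), (0.10134090483188629, 0.057011112570762634), 67.91899871826172) 201 439 262 367
```

View pics/w14.png

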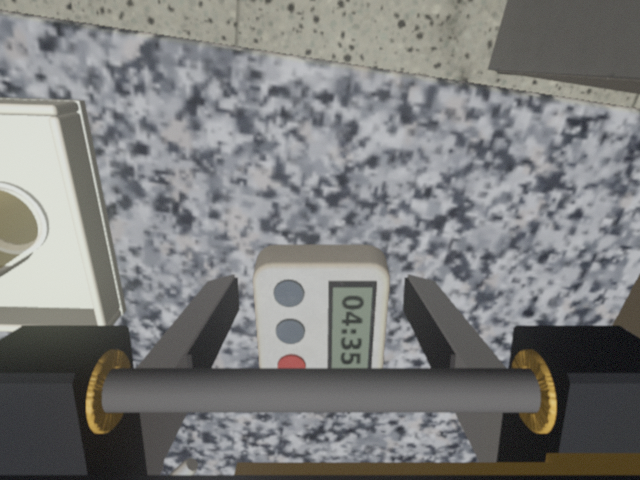

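```bash
python3 - <<'E'
import h
from h import *
rt=down(68.2)*R.from_rotvec([0,0,-10],degrees=True)
h.down=lambda y:rt
p=np.array([.5563,-.2763,.0065])
h.plan([(p+[0,0,.2],0,.055,.045),((.42,-.2,.23),0,.055,.045),((.41,.03,.23),0,.055,.045),(cw(-20,-68.6,120),0,.055,.045)],start=(p,rt,0))
E
```

```text
{"delta_rot": [[0.0, 0.0, 0.0], [0.0, 0.0, 0.0], [0.0, 0.0, 0.0], [0.0, 0.0, 0.0], [0.0, 0.0, 0.0], [0.0, 0.0, 0.0], [0.0, 0.0, 0.0], [0.0, 0.0, 0.0], [0.0, 0.0, 0.0], [0.0, 0.0, 0.0], [0.0, 0.0, 0.0], [0.0, 0.0, 0.0]], "slide": [[-0.0394, -0.0069, 0.0], [-0.0394, -0.0069, 0.0], [-0.0394, -0.0069, 0.0], [-0.0394, -0.0069, 0.0], [-0.0394, -0.0069, 0.0], [-0.0125, 0.0371, 0.0051], [-0.0125, 0.0371, 0.0051], [-0.0125, 0.0371, 0.0051], [-0.0125, 0.0371, 0.0051], [-0.0027, 0.0155, 0.035], [-0.0027, 0.0155, 0.035], [-0.0027, 0.0155, 0.035]], "jaw": [0.055, 0.055, 0.055, 0.055, 0.055, 0.055, 0.055, 0.055, 0.055, 0.055, 0.055, 0.055]}
{"delta_rot": [[0.0, 0.0, 0.0], [0.0, 0.0, 0.0], [0.0, 0.0, 0.0], [0.0, 0.0, 0.0], [0.0, 0.0, 0.0], [0.0, 0.0, 0.0], [0.0, 0.0, 0.0], [0.0, 0.0, 0.0], [0.0, 0.0, 0.0]], "slide": [[-0.0027, 0.0155, 0.035], [-0.0027, 0.0155, 0.035], [-0.0027, 0.0155, 0.035], [0.0201, -0.0082, 0.0392], [0.0201, -0.0082, 0.0392], [0.0201, -0.0082, 0.0392], [0.0201, -0.0082, 0.0392], [0.0201, -0.0082, 0.0392], [0.0201, -0.0082, 0.0392]], "jaw": [0.055, 0.055, 0.055, 0.055, 0.055, 0.055, 0.055, 0.055, 0.055]}
```

Emit:
play_rows:
  delta_rot:
    - [0,0,0]
    - [0,0,0]
    - [0,0,0]
    - [0,0,0]
    - [0,0,0]
    - [0,0,0]
    - [0,0,0]
    - [0,0,0]
    - [0,0,0]
    - [0,0,0]
    - [0,0,0]
  slide:
    - [0,0,0]
    - [0,0,0]
    - [0,0,0]
    - [0,0,0]
    - [0,0,0]
    - [-0.0394,-0.0069,0]
    - [-0.0394,-0.0069,0]
    - [-0.0394,-0.0069,0]
    - [-0.0394,-0.0069,0]
    - [-0.0394,-0.0069,0]
    - [0,0,0]
  jaw: [0.055,0.055,0.055,0.055,0.055,0.055,0.055,0.055,0.055,0.055,0.055]

```text
clock: 59.2
tcp_pos: [0.5575, -0.2773, 0.2106]
eef_rot: [-1.583, 1.389, -0.395]
force: [-0.7, -0.2, -0.7]
finger_gap: 0.0596
```

Emit:
play_rows:
  delta_rot:
    - [0,0,0]
    - [0,0,0]
    - [0,0,0]
    - [0,0,0]
    - [0,0,0]
    - [0,0,0]
    - [0,0,0]
    - [0,0,0]
    - [0,0,0]
    - [0,0,0]
    - [0,0,0]
  slide:
    - [-0.0125,0.037,0.005]
    - [-0.0125,0.037,0.005]
    - [-0.0125,0.037,0.005]
    - [-0.0125,0.037,0.005]
    - [-0.0027,0.0155,0.035]
    - [-0.0027,0.0155,0.035]
    - [-0.0027,0.0155,0.035]
    - [-0.0027,0.0155,0.035]
    - [-0.0027,0.0155,0.035]
    - [-0.0027,0.0155,0.035]
    - [0,0,0]
  jaw: [0.055,0.055,0.055,0.055,0.055,0.055,0.055,0.055,0.055,0.055,0.055]

```text
clock: 60.58
tcp_pos: [0.41, 0.0324, 0.2277]
eef_rot: [-1.574, 1.399, -0.383]
force: [0.1, -0.4, 0.3]
finger_gap: 0.0595
```

Emit:
play_rows:
  delta_rot:
    - [0,0,0]
    - [0,0,0]
    - [0,0,0]
    - [0,0,0]
    - [0,0,0]
    - [0,0,0]
    - [0,0,0]
    - [0,0,0]
    - [0,0,0]
    - [0,0,0]
  slide:
    - [0.02,-0.0082,0.0392]
    - [0.02,-0.0082,0.0392]
    - [0.02,-0.0082,0.0392]
    - [0.02,-0.0082,0.0392]
    - [0.02,-0.0082,0.0392]
    - [0.02,-0.0082,0.0392]
    - [0,0,0]
    - [0,0,0]
    - [0,0,0]
    - [0,0,0]
  jaw: [0.055,0.055,0.055,0.055,0.055,0.055,0.055,0.055,0.055,0.055]

```text
clock: 61.82
tcp_pos: [0.5635, 0.2219, 0.1209]
eef_rot: [-1.567, 1.395, -0.381]
force: [0.2, 0.5, -0.2]
finger_gap: 0.0599
```

```bash
cat >> h.py <<'E'
def toR(q,rt): 
    p,r,y=pose();print('at',p.round(4),wc(p).round(1),round(y,1),'slide',r.inv().apply(np.array(q)-p).round(4),'rot',(r.inv()*rt).as_rotvec(degrees=True).round(1),'F',manip.sense()['force'].round(1),'gap',round(manip.sense()['finger_gap'],4))
RT=down(68.2)*R.from_rotvec([0,0,-10],degrees=True)
E
python3 - <<'E'
from h import *
toR(cw(-20,-68.6,60),RT)
snap('wrist','w15')
E
```

```text
at [0.5635 0.2219 0.1209] [-20.3 -70.8 120.9] 68.0 slide [0.0596 0.0128 0.0002] rot [-0.2 -0.   0.1] F [ 0.2  0.5 -0.2] gap 0.0599
```

View pics/w15.png

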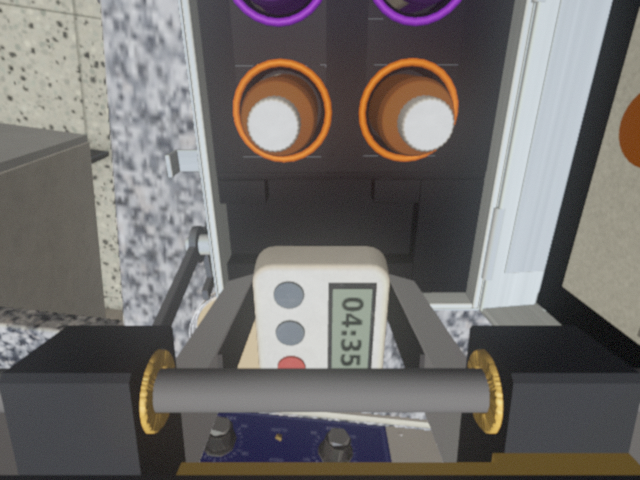

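The timer is held level with its face up, edge at (320,262). Both amber bottles are seated, and the recess is at (315,215). Checking the timer's pose in the hand.

```bash
python3 - <<'E'
from h import *
np.set_printoptions(precision=1,suppress=True)
P,im=pts('wrist','w15');Q=wc(P)
for u,v in((262,262),(320,255),(320,262),(320,285),(380,262),(262,340),(380,340),(320,350),(320,335)): print(u,v,Q[v,u])
k=np.zeros(im.shape[:2],bool);k[250:366,256:388]=1;k&=(im.min(-1)>120)&(Q[...,2]>128)&(Q[...,2]<148)
q=Q[k];A=np.c_[q[:,:2],np.ones(len(q))];print('plane',len(q),np.linalg.lstsq(A,q[:,2],rcond=None)[0]*[57.3,57.3,1]);print(q.min(0),q.max(0))
# recess edges: row/col heights
for y in(-60,-79):
    print(y,[(x,round(float(np.nanmedian(Q[(abs(Q[...,0]-x)<2)&(abs(Q[...,1]-y)<2)&(Q[...,2]<60)][:,2])),1)) for x in range(-88,50,6) if ((abs(Q[...,0]-x)<2)&(abs(Q[...,1]-y)<2)&(Q[...,2]<60)).any()])
E
```

```text
262 262 [-45.4 -52.1 126.6]
320 255 [-19.9 -50.4 123.3]
320 262 [-19.9 -50.6 129.7]
320 285 [-19.9 -59.7 133.6]
380 262 [  6.5 -52.2 126.7]
262 340 [-46.7 -88.7 133.9]
380 340 [  7.6 -88.8 134. ]
320 350 [-20.1 -94.  134.5]
320 335 [-20.  -86.1 133.6]
plane 11884 [ -0.3  -1.6 131.8]
[ -50.3 -105.9  128. ] [ 10.6 -49.7 138. ]
-60 [(-88, 42.2), (-82, 17.6), (-76, 18.1), (-70, 17.9), (-64, 18.3), (-58, 17.8), (-52, 17.5), (-46, 17.6), (-40, 17.7), (-34, 17.7), (-28, 17.4), (-22, 17.5), (-16, 17.4), (-10, 17.8), (-4, 17.6), (2, 17.6), (8, 17.8), (14, 17.4), (26, 18.7), (38, 19.1), (44, 30.8)]
-79 [(-88, 38.2), (-82, 17.9), (-76, 17.6), (-70, 17.8), (-64, 17.6), (-58, 17.6), (-52, 17.5), (-46, 17.8), (-40, 17.5), (-34, 17.5), (-28, 17.5), (-22, 17.7), (-16, 17.8), (-10, 17.4), (-4, 17.7), (2, 17.8), (8, 17.5), (14, 17.6), (20, 17.4), (26, 17.4), (32, 17.6), (38, 17.6), (44, 25.8)]
```

Emit:
play_rows:
  delta_rot:
    - [0,0,0]
    - [0,0,0]
    - [0,0,0]
    - [0,0,0]
    - [0,0,0]
    - [0,0,0]
    - [0,0,0]
  slide:
    - [0.0191,0.0067,0]
    - [0.0197,0.0035,0]
    - [0.0197,0.0035,0]
    - [0,0,0]
    - [0,0,0]
    - [0,0,0]
    - [0,0,0]
  jaw: [0.055,0.055,0.055,0.055,0.055,0.055,0.055]

```text
clock: 62.75
tcp_pos: [0.5609, 0.224, 0.0609]
eef_rot: [-1.566, 1.395, -0.379]
force: [-0.4, -0.7, -0.7]
finger_gap: 0.0597
```

```bash
python3 - <<'E'
from h import *
np.set_printoptions(precision=1,suppress=True)
toR(cw(-20,-67.5,26),RT)
snap('wrist','w16');P,im=pts('wrist','w16');Q=wc(P)
# edges along column: print z,y profile at u=320
for u in(290,320,350): print(u,[(v,Q[v,u][1].round(1),Q[v,u][2].round(1)) for v in range(225,285,5)])
# recess +y edge
m=(abs(Q[...,0]+20)<15);print([(y,round(float(np.nanmedian(Q[m&(abs(Q[...,1]-y)<.7)][:,2])),1)) for y in range(-52,-30,2) if (m&(abs(Q[...,1]-y)<.7)).any()])
E
```

```text
at [0.6 0.2 0.1] [-19.3 -67.6  60.9] 68.0 slide [ 0.  0. -0.] rot [-0.2  0.   0.1] F [-0.4 -0.7 -0.7] gap 0.0597
290 [(225, np.float64(-51.2), np.float64(17.5)), (230, np.float64(-54.3), np.float64(17.4)), (235, np.float64(-57.4), np.float64(17.2)), (240, np.float64(-60.6), np.float64(16.9)), (245, np.float64(-63.1), np.float64(18.1)), (250, np.float64(-47.0), np.float64(58.5)), (255, np.float64(-47.3), np.float64(62.9)), (260, np.float64(-47.2), np.float64(68.0)), (265, np.float64(-47.5), np.float64(72.3)), (270, np.float64(-49.7), np.float64(72.6)), (275, np.float64(-51.5), np.float64(73.7)), (280, np.float64(-53.7), np.float64(74.1))]
320 [(225, np.float64(-51.3), np.float64(17.5)), (230, np.float64(-54.7), np.float64(16.5)), (235, np.float64(-57.4), np.float64(17.2)), (240, np.float64(-60.5), np.float64(17.3)), (245, np.float64(-63.7), np.float64(16.9)), (250, np.float64(-47.0), np.float64(58.4)), (255, np.float64(-47.0), np.float64(63.7)), (260, np.float64(-47.4), np.float64(67.7)), (265, np.float64(-47.8), np.float64(71.7)), (270, np.float64(-48.9), np.float64(74.1)), (275, np.float64(-51.9), np.float64(73.0)), (280, np.float64(-54.0), np.float64(73.7))]
350 [(225, np.float64(-51.6), np.float64(16.7)), (230, np.float64(-54.0), np.float64(18.1)), (235, np.float64(-57.2), np.float64(17.7)), (240, np.float64(-60.3), np.float64(17.8)), (245, np.float64(-63.5), np.float64(17.5)), (250, np.float64(-46.9), np.float64(58.9)), (255, np.float64(-47.1), np.float64(63.6)), (260, np.float64(-47.8), np.float64(67.0)), (265, np.float64(-48.1), np.float64(71.1)), (270, np.float64(-49.6), np.float64(72.9)), (275, np.float64(-51.0), np.float64(74.7)), (280, np.float64(-53.5), np.float64(74.7))]
[(-52, 73.5), (-50, 73.1), (-48, 69.4), (-46, 58.0), (-40, 33.5), (-38, 33.6), (-36, 33.7), (-34, 33.6), (-32, 33.6)]
```

Emit:
play_rows:
  delta_rot:
    - [0,0,0]
    - [0,0,0]
    - [0,0,0]
    - [0,0,0]
    - [0,0,0]
    - [0,0,0]
  slide:
    - [0.0096,0.0032,-0.0005]
    - [0.0098,0.0017,0]
    - [0.0098,0.0017,0]
    - [0,0,0]
    - [0,0,0]
    - [0,0,0]
  jaw: [0.055,0.055,0.055,0.055,0.055,0.055]

```text
clock: 63.55
tcp_pos: [0.5589, 0.2238, 0.0303]
eef_rot: [-1.571, 1.396, -0.384]
force: [0.9, -1.3, -2.3]
finger_gap: 0.0595
```

```bash
python3 - <<'E'
from h import *
toR(cw(-20,-66,27),RT)
np.set_printoptions(precision=1,suppress=True)
snap('wrist','w17');P,im=pts('wrist','w17');Q=wc(P)
print([(v,Q[v,320][1].round(1),Q[v,320][2].round(1)) for v in range(235,300,6)])
E
```

```text
at [0.5589 0.2238 0.0303] [-20.2 -65.8  30.3] 68.0 slide [0.0033 0.0004 0.0002] rot [-0.2 -0.   0. ] F [ 0.9 -1.3 -2.3] gap 0.0595
[(235, np.float64(-35.2), np.float64(33.7)), (241, np.float64(-37.6), np.float64(34.7)), (247, np.float64(-44.8), np.float64(25.3)), (253, np.float64(-45.5), np.float64(30.2)), (259, np.float64(-45.9), np.float64(35.6)), (265, np.float64(-46.2), np.float64(40.6)), (271, np.float64(-47.8), np.float64(43.0)), (277, np.float64(-50.8), np.float64(42.9)), (283, np.float64(-53.5), np.float64(43.2)), (289, np.float64(-56.6), np.float64(43.0)), (295, np.float64(-59.6), np.float64(43.2))]
```

Emit:
play_rows:
  delta_rot:
    - [0,0,0]
    - [0,0,0]
    - [0,0,0]
    - [0,0,0]
    - [0,0,0]
    - [0,0,0]
    - [0,0,0]
    - [0,0,0]
  slide:
    - [0.003,0.0005,0]
    - [0,0,0]
    - [0,0,0]
    - [0,0,0]
    - [0,0,0]
    - [0,0,0]
    - [0,0,0]
    - [0,0,0]
  jaw: [0.055,0.055,0.055,0.062,0.068,0.074,0.078,0.078]

```text
clock: 64.6
tcp_pos: [0.5597, 0.2243, 0.0277]
eef_rot: [-1.562, 1.395, -0.375]
force: [5.2, 0.7, 1.6]
finger_gap: 0.0778
```

Emit:
play_rows:
  delta_rot:
    - [0,0,0]
    - [0,0,0]
    - [0,0,0]
    - [0,0,0]
    - [0,0,0]
    - [0,0,0]
    - [0,0,0]
  slide:
    - [-0.0197,-0.0035,0]
    - [-0.0394,-0.007,0]
    - [-0.0492,-0.0087,0]
    - [-0.0492,-0.0087,0]
    - [-0.0492,-0.0087,0]
    - [0,0,0]
    - [0,0,0]
  jaw: [0.078,0.078,0.078,0.078,0.078,0.078,0.078]

```text
clock: 65.47
tcp_pos: [0.5575, 0.2237, 0.2355]
eef_rot: [-1.581, 1.4, -0.394]
force: [-0.4, -0.6, -0.4]
finger_gap: 0.0779
```

```bash
python3 - <<'E'
from h import *
np.set_printoptions(precision=1,suppress=True)
toR(cw(-20,-66,236),RT)
snap('wrist','w18');P,im=pts('wrist','w18');Q=wc(P)
k=(abs(Q[...,0]+20)<34)&(abs(Q[...,1]+79)<40)&(im.min(-1)>110)&(Q[...,2]>25)&(Q[...,2]<60);q=Q[k];print(len(q))
if len(q)>100: print(np.median(q,0),q.min(0),q.max(0),cv2.minAreaRect(q[:,:2].astype(np.float32)),np.linalg.lstsq(np.c_[q[:,:2],np.ones(len(q))],q[:,2],rcond=None)[0]*[57.3,57.3,1])
for n,x,y in(('vf',-42,75),('vb',33,75),('af',-42,0),('ab',33,0)):
    k=(Q[...,2]>79)&(Q[...,2]<92)&(np.hypot(Q[...,0]-x,Q[...,1]-y)<20);q=Q[k];print(n,len(q),np.median(q,0).round(1) if len(q) else'')
E
```

```text
at [0.6 0.2 0.2] [-20.8 -64.5 235.5] 68.0 slide [-0. -0.  0.] rot [-0.2 -0.1 -0.2] F [-0.4 -0.6 -0.4] gap 0.0779
4232
[-20.4 -75.1  37.6] [ -49.5 -116.7   25. ] [ 11.  -45.1  42. ] ((-19.386062622070312, -80.97691345214844), (71.5080337524414, 60.326690673828125), 89.56180572509766) [-0.3 -1.  35.7]
vf 573 [-43.2  68.5  83.6]
vb 504 [31.9 68.7 83.5]
af 957 [-42.7   0.8  83.7]
ab 971 [31.9  0.6 83.5]
```

View pics/w18.png

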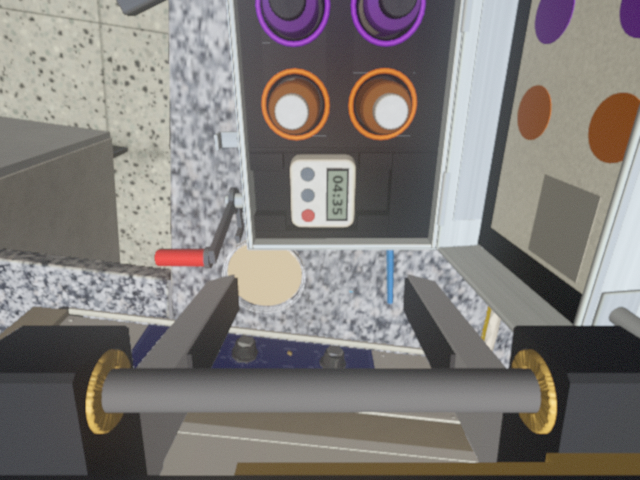

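```bash
python3 - <<'E'
from h import *
P,im=pts('wrist','w18');Q=wc(P)
k=(abs(Q[...,0]+20)<27)&(abs(Q[...,1]+79)<45)&(Q[...,2]>30)&(Q[...,2]<60)
for y in range(-116,-36,6):
    m=k&(abs(Q[...,1]-y)<3);print(y,m.sum(),np.median(Q[m][:,2]).round(1) if m.any() else '',end=' | ')
for x in range(-50,14,6):
    m=(abs(Q[...,0]-x)<3)&(Q[...,1]<-55)&(Q[...,1]>-75)&(Q[...,2]<60);print(x,np.median(Q[m][:,2]).round(1) if m.any() else '',end=' | ')
rt=down(-21.8)
E
```

```text
-116 215 33.1 | -110 205 36.9 | -104 312 37.8 | -98 332 38.1 | -92 349 37.8 | -86 341 37.8 | -80 355 38.1 | -74 363 38.0 | -68 367 37.7 | -62 369 38.1 | -56 386 38.0 | -50 425 37.3 | -44 156 34.3 | -38 362 33.4 | -50 34.3 | -44 37.6 | -38 38.0 | -32 39.3 | -26 37.7 | -20 37.5 | -14 37.9 | -8 38.1 | -2 38.3 | 4 37.8 | 10 36.3 |
```

The timer lies flat in its recess at (322,191), with bottles in all four pockets and the catch open at (180,257). Next I straighten the tool and go above the tab.

```bash
python3 - <<'E'
from h import *
p,r,y=pose()
plan([(p+[0,0,.1],68.2,.07),(cw(125,75,335),-21.8,.07)],start=(p,RT,0))
E
```

```text
{"delta_rot": [[-0.0, 0.0, 3.3], [-0.0, 0.0, 3.3], [-0.0, 0.0, 3.3], [8.2, 0.0, -0.0], [8.2, 0.0, -0.0], [8.2, 0.0, -0.0], [8.2, 0.0, -0.0], [8.2, 0.0, -0.0], [8.2, 0.0, -0.0], [8.2, 0.0, -0.0], [8.2, 0.0, -0.0], [8.2, 0.0, -0.0]], "slide": [[-0.0328, -0.0058, 0.0], [-0.0331, -0.0039, 0.0], [-0.0333, -0.0019, 0.0], [-0.0, 0.0127, 0.0133], [-0.0, 0.0144, 0.0113], [-0.0, 0.0159, 0.0092], [-0.0, 0.017, 0.0068], [-0.0, 0.0178, 0.0043], [-0.0, 0.0183, 0.0017], [-0.0, 0.0183, -0.0009], [-0.0, 0.018, -0.0035], [-0.0, 0.0173, -0.006]], "jaw": [0.07, 0.07, 0.07, 0.07, 0.07, 0.07, 0.07, 0.07, 0.07, 0.07, 0.07, 0.07]}
{"delta_rot": [[8.2, 0.0, -0.0], [8.2, 0.0, -0.0]], "slide": [[-0.0, 0.0163, -0.0084], [-0.0, 0.0149, -0.0107]], "jaw": [0.07, 0.07]}
```

Emit:
play_rows:
  delta_rot:
    - [0,0,3.3]
    - [0,0,3.3]
    - [0,0,3.4]
    - [8.2,0,0]
    - [8.2,0,0]
    - [8.2,0,0]
    - [8.2,0,0]
    - [8.2,0,0]
    - [8.2,0,0]
    - [8.2,0,0]
    - [8.2,0,0]
    - [8.2,0,0]
  slide:
    - [-0.0328,-0.0058,0]
    - [-0.033,-0.004,0]
    - [-0.0333,-0.002,0]
    - [0,0.0127,0.0133]
    - [0,0.0144,0.0113]
    - [0,0.016,0.0092]
    - [0,0.017,0.0068]
    - [0,0.0178,0.0043]
    - [0,0.0183,0.0017]
    - [0,0.0183,-0.001]
    - [0,0.018,-0.0035]
    - [0,0.0173,-0.006]
  jaw: [0.07,0.07,0.07,0.07,0.07,0.07,0.07,0.07,0.07,0.07,0.07,0.07]

```text
clock: 67.03
tcp_pos: [0.4969, 0.3773, 0.334]
eef_rot: [-2.609, 1.565, -2.715]
force: [-0.3, 0.3, 0.3]
finger_gap: 0.0704
```

Emit:
play_rows:
  delta_rot:
    - [8.2,0,0]
    - [8.2,0,0]
    - [0,0,0]
    - [0,0,0]
    - [0,0,0]
  slide:
    - [0,0.0163,-0.0084]
    - [0,0.015,-0.0107]
    - [0,0,0]
    - [0,0,0]
    - [0,0,0]
  jaw: [0.07,0.07,0.07,0.07,0.07]

```text
clock: 67.65
tcp_pos: [0.4848, 0.4107, 0.3364]
eef_rot: [-2.161, 1.57, -2.547]
force: [-0.1, -0.1, 0.4]
finger_gap: 0.0702
```

```bash
python3 - <<'E'
from h import *
np.set_printoptions(precision=1,suppress=True)
to(cw(142.6,75,229),-21.8)
snap('wrist','w19');P,im=pts('wrist','w19');Q=wc(P)
v=np.arange(480)[:,None]<360
k=(Q[...,2]>232)&(Q[...,2]<280)&(abs(Q[...,1]-75)<30)&v&(im.max(-1)<130);q=Q[k];print(len(q))
for z in range(235,275,4):
    m=abs(q[:,2]-z)<2
    if m.any():print(z,m.sum(),np.percentile(q[m][:,0],[3,97]),np.percentile(q[m][:,1],[3,97]))
E
```

```text
at [0.5 0.4 0.3] [125.9  72.4 336.4] -22.2 slide [ 0.1  0.  -0. ] rot [-0.4 -0.   0. ] F [-0.1 -0.1  0.4] gap 0.0702
1111
235 14 [137.3 137.6] [67.2 84.8]
239 16 [137.5 138. ] [62.7 81.3]
243 28 [138.1 138.7] [62.7 87.2]
247 11 [138.6 138.9] [63.9 84.1]
251 26 [139.3 139.7] [63.5 86.7]
255 14 [139.3 139.9] [62.4 86.1]
259 41 [139.9 140.7] [62.2 87.3]
263 375 [127.5 140.5] [60.3 89.9]
267 586 [128.8 138.6] [62.3 88.4]
```

```bash
python3 - <<'E'
from h import *
np.set_printoptions(precision=4,suppress=True)
to(cw(131.5,75,229),-21.8)
E
```

```text
at [0.4849 0.4108 0.3367] [125.9  72.4 336.7] -22.2 slide [ 0.1077  0.0056 -0.0027] rot [-0.4 -0.   0. ] F [0.5 0.6 0.5] gap 0.0698
```

Emit:
play_rows:
  delta_rot:
    - [-0.4,0,0]
    - [0,0,0]
    - [0,0,0]
    - [0,0,0]
    - [0,0,0]
    - [0,0,0]
    - [0,0,0]
    - [0,0,0]
    - [0,0,0]
    - [0,0,0]
    - [0,0,0]
  slide:
    - [0.03,0.0055,-0.0027]
    - [0.03,0,0]
    - [0.03,0,0]
    - [0.0175,0,0]
    - [0,0,0]
    - [0,0,0]
    - [0,0,0]
    - [0,0,0]
    - [0,0,0]
    - [0,0,0]
    - [0,0,0]
  jaw: [0.07,0.07,0.07,0.07,0.07,0.025,0.025,0.025,0.025,0.025,0.025]

```text
clock: 69.08
tcp_pos: [0.4836, 0.418, 0.2298]
eef_rot: [2.937, 1.57, 2.557]
force: [-4.2, 0.9, 3.3]
finger_gap: 0.032
```

Emit:
play_rows:
  delta_rot:
    - [0,0,0]
    - [0,0,0]
    - [0,0,0]
    - [0,0,0]
  slide:
    - [0.0005,0.003,0]
    - [0.0005,0.003,0]
    - [0.0006,0.003,0]
    - [0,0,0]
  jaw: [0.025,0.025,0.025,0.025]

```text
clock: 69.58
tcp_pos: [0.4868, 0.4259, 0.2278]
eef_rot: [-2.178, 1.569, -2.558]
force: [-5.0, 0.6, 4.4]
finger_gap: 0.0318
```

```bash
python3 - <<'E'
from h import *
np.set_printoptions(precision=4,suppress=True)
to(cw(131.5,75,229),-21.8)
E
```

```text
at [0.4868 0.4259 0.2278] [140.6  76.2 227.8] -21.8 slide [-0.0011 -0.0091  0.0012] rot [ 0.  -0.1  0.1] F [-5.   0.6  4.4] gap 0.0318
```

Emit:
play_rows:
  delta_rot:
    - [0,0,0]
    - [0,0,0]
    - [0,0,0]
    - [0,0,0]
  slide:
    - [0.0005,0.002,0]
    - [0.0005,0.002,0]
    - [0,0,0]
    - [0,0,0]
  jaw: [0.025,0.025,0.025,0.025]

```text
clock: 70.08
tcp_pos: [0.4877, 0.4279, 0.2273]
eef_rot: [-1.848, 1.564, -2.228]
force: [-9.0, -6.5, 7.2]
finger_gap: 0.0316
```

```bash
python3 - <<'E'
from h import *
np.set_printoptions(precision=4,suppress=True)
to(cw(131.5,75,229),-21.8);f=manip.sense()['force'];print(f@[np.cos(CY),np.sin(CY),0])
p,r,y=pose();a=wc(p);g=np.array([a[0]-90,a[2]+19-48]);print(g,np.hypot(*g))
th0=np.pi-np.arctan2(g[1],g[0]) ;print('phi',th0)
w=[]
rad=np.hypot(*g)
for ph in np.linspace(th0,.0775-.005,26)[1:]:
    w.append((cw(90-rad*np.cos(ph),a[1],48+rad*np.sin(ph)-19),-21.8,.025,.03))
plan(w,start=(p,down(-21.8),0))
E
```

```text
at [0.4877 0.4279 0.2273] [142.9  76.1 227.3] -21.8 slide [-0.0017 -0.0114  0.0011] rot [ 0.  -0.1  0.4] F [-9.  -6.5  7.2] gap 0.0316
-9.364014477798621
[ 52.8698 198.2552] 205.18370052848962
phi 1.8314067555379594
{"delta_rot": [[0.0, 0.0, 0.0], [0.0, 0.0, 0.0], [0.0, 0.0, 0.0], [0.0, 0.0, 0.0], [0.0, 0.0, 0.0], [0.0, 0.0, 0.0], [0.0, 0.0, 0.0], [0.0, 0.0, 0.0], [0.0, 0.0, 0.0], [0.0, 0.0, 0.0], [0.0, 0.0, 0.0], [0.0, 0.0, 0.0]], "slide": [[-0.0032, -0.0141, 0.0], [-0.0022, -0.0143, -0.0], [-0.0012, -0.0144, -0.0], [-0.0002, -0.0144, 0.0], [0.0008, -0.0144, 0.0], [0.0018, -0.0143, 0.0], [0.0028, -0.0142, -0.0], [0.0038, -0.0139, 0.0], [0.0048, -0.0136, -0.0], [0.0057, -0.0132, 0.0], [0.0066, -0.0128, -0.0], [0.0075, -0.0123, 0.0]], "jaw": [0.025, 0.025, 0.025, 0.025, 0.025, 0.025, 0.025, 0.025, 0.025, 0.025, 0.025, 0.025]}
{"delta_rot": [[0.0, 0.0, 0.0], [0.0, 0.0, 0.0], [0.0, 0.0, 0.0], [0.0, 0.0, 0.0], [0.0, 0.0, 0.0], [0.0, 0.0, 0.0], [0.0, 0.0, 0.0], [0.0, 0.0, 0.0], [0.0, 0.0, 0.0], [0.0, 0.0, 0.0], [0.0, 0.0, 0.0], [0.0, 0.0, 0.0]], "slide": [[0.0084, -0.0118, -0.0], [0.0092, -0.0111, -0.0], [0.0099, -0.0105, 0.0], [0.0106, -0.0097, 0.0], [0.0113, -0.009, -0.0], [0.0119, -0.0082, 0.0], [0.0125, -0.0073, -0.0], [0.0129, -0.0064, 0.0], [0.0134, -0.0055, 0.0], [0.0137, -0.0045, 0.0], [0.014, -0.0035, -0.0], [0.0142, -0.0026, 0.0]], "jaw": [0.025, 0.025, 0.025, 0.025, 0.025, 0.025, 0.025, 0.025, 0.025, 0.025, 0.025, 0.025]}
{"delta_rot": [[0.0, 0.0, 0.0]], "slide": [[0.0143, -0.0016, 0.0]], "jaw": [0.025]}
```

Against the stop (−9 N), so the lid is fully open. Closing it.

Emit:
play_rows:
  delta_rot:
    - [0,0,0]
    - [0,0,0]
    - [0,0,0]
    - [0,0,0]
    - [0,0,0]
    - [0,0,0]
    - [0,0,0]
    - [0,0,0]
    - [0,0,0]
    - [0,0,0]
    - [0,0,0]
    - [0,0,0]
  slide:
    - [-0.0032,-0.0145,0]
    - [-0.0022,-0.0143,0]
    - [-0.0012,-0.0144,0]
    - [-0.0002,-0.0144,0]
    - [0.0008,-0.0144,0]
    - [0.0018,-0.0143,0]
    - [0.0028,-0.0142,0]
    - [0.0038,-0.014,0]
    - [0.0048,-0.0136,0]
    - [0.0057,-0.0132,0]
    - [0.0066,-0.0128,0]
    - [0.0075,-0.0123,0]
  jaw: [0.025,0.025,0.025,0.025,0.025,0.025,0.025,0.025,0.025,0.025,0.025,0.025]

```text
clock: 71.58
tcp_pos: [0.4267, 0.2755, 0.2029]
eef_rot: [2.38, 1.569, 2.0]
force: [-12.8, -1.0, 16.2]
finger_gap: 0.0313
```

```bash
python3 - <<'E'
from h import *
np.set_printoptions(precision=4,suppress=True)
p,r,y=pose();a=wc(p);g=np.array([a[0]-90,a[2]+19-48]);s=manip.sense();print(a,g,np.hypot(*g),s['force'],s['finger_gap'])
th0=np.pi-np.arctan2(g[1],g[0]) ;print('phi',th0)
w=[]
rad=206.5
for ph in np.linspace(th0,.12,13)[1:]:
    w.append((cw(90-rad*np.cos(ph),a[1],48+rad*np.sin(ph)-19),-21.8,.025,.03))
plan(w,start=(p,down(-21.8),0))
E
```

```text
[-21.2772  76.1056 202.878 ] [-111.2772  173.878 ] 206.4368796212063 [-12.8249  -0.9512  16.2154] 0.03127507489398367
phi 1.0015026351910148
{"delta_rot": [[0.0, 0.0, 0.0], [0.0, 0.0, 0.0], [0.0, 0.0, 0.0], [0.0, 0.0, 0.0], [0.0, 0.0, 0.0], [0.0, 0.0, 0.0], [0.0, 0.0, 0.0], [0.0, 0.0, 0.0], [0.0, 0.0, 0.0], [0.0, 0.0, 0.0], [0.0, 0.0, 0.0], [0.0, 0.0, 0.0]], "slide": [[0.0086, -0.0125, 0.0], [0.0095, -0.0118, 0.0], [0.0104, -0.0111, 0.0], [0.0112, -0.0103, -0.0], [0.0119, -0.0094, -0.0], [0.0125, -0.0085, 0.0], [0.0131, -0.0076, 0.0], [0.0137, -0.0066, 0.0], [0.0141, -0.0056, -0.0], [0.0145, -0.0045, 0.0], [0.0148, -0.0035, -0.0], [0.015, -0.0024, 0.0]], "jaw": [0.025, 0.025, 0.025, 0.025, 0.025, 0.025, 0.025, 0.025, 0.025, 0.025, 0.025, 0.025]}
```

Emit:
play_rows:
  delta_rot:
    - [0,0,0]
    - [0,0,0]
    - [0,0,0]
    - [0,0,0]
    - [0,0,0]
    - [0,0,0]
    - [0,0,0]
    - [0,0,0]
    - [0,0,0]
    - [0,0,0]
    - [0,0,0]
    - [0,0,0]
  slide:
    - [0.0086,-0.0125,0]
    - [0.0095,-0.0118,0]
    - [0.0104,-0.011,0]
    - [0.0112,-0.0103,0]
    - [0.012,-0.0094,0]
    - [0.0125,-0.0085,0]
    - [0.013,-0.0076,0]
    - [0.0137,-0.0066,0]
    - [0.014,-0.0056,0]
    - [0.0145,-0.0045,0]
    - [0.0148,-0.0035,0]
    - [0.015,-0.0024,0]
  jaw: [0.025,0.025,0.025,0.025,0.025,0.025,0.025,0.025,0.025,0.025,0.025,0.025]

```text
clock: 73.08
tcp_pos: [0.3905, 0.1855, 0.0493]
eef_rot: [-1.901, 1.563, -2.28]
force: [-5.9, -10.2, 4.5]
finger_gap: 0.0319
```

```bash
python3 - <<'E'
from h import *
np.set_printoptions(precision=4,suppress=True)
to(cw(-116,75,45),-21.8)
p,r,y=pose();a=wc(p);g=np.array([a[0]-90,a[2]+19-48]);print(g,np.hypot(*g),'phi',np.pi-np.arctan2(g[1],g[0]))
E
```

```text
at [0.3905 0.1855 0.0493] [-118.3   76.3   49.3] -21.7 slide [0.0043 0.0023 0.0013] rot [ 0.1 -0.1  0.4] F [ -5.9 -10.2   4.5] gap 0.0319
[-208.2763   20.2707] 209.26043535192855 phi 0.09702052354060431
```

Emit:
play_rows:
  delta_rot:
    - [0,0,0]
    - [0,0,0]
    - [0,0,0]
    - [0,0,0]
  slide:
    - [0.003,0.001,0]
    - [0.002,0,0]
    - [0.002,0,0]
    - [0,0,0]
  jaw: [0.025,0.025,0.025,0.025]

```text
clock: 73.58
tcp_pos: [0.3902, 0.1851, 0.0419]
eef_rot: [-1.842, 1.559, -2.22]
force: [-6.5, -18.0, 2.9]
finger_gap: 0.0316
```

```bash
python3 - <<'E'
from h import *
np.set_printoptions(precision=1,suppress=True)
snap('top','top2');P,im=pts('top','top2');Q=wc(P)
k=(abs(Q[...,0])<80)&(abs(Q[...,1]+20)<90)&(Q[...,2]>80)&(Q[...,2]<140);q=Q[k];print(len(q));s=np.linalg.lstsq(np.c_[q[:,:2],np.ones(len(q))],q[:,2],rcond=None)[0];print(s*[57.3,57.3,1])
P,im=pts('top','top0');Q=wc(P);k=(abs(Q[...,0])<80)&(abs(Q[...,1]+20)<90)&(Q[...,2]>80)&(Q[...,2]<140);q=Q[k];s=np.linalg.lstsq(np.c_[q[:,:2],np.ones(len(q))],q[:,2],rcond=None)[0];print('orig',len(q),s*[57.3,57.3,1])
to(cw(-116,75,45),-21.8)
E
```

```text
2696
[ -5.3  -0.1 114.2]
orig 3413 [  0.    0.1 105.7]
at [0.4 0.2 0. ] [-118.8   76.4   41.9] -21.7 slide [-0.  0.  0.] rot [ 0.1 -0.2  0.6] F [ -6.2 -17.9   3.1] gap 0.0319
```

```bash
python3 - <<'E'
from h import *
P,im=pts('top','top2');Q=wc(P)
for y in(-110,-90,-60,-30,0,60,110):
    print(y,[(x,round(float(np.median(Q[m][:,2])),1)) for x in range(-80,90,20) if (m:=(abs(Q[...,0]-x)<6)&(abs(Q[...,1]-y)<6)&(Q[...,2]<400)).sum()>3])
cv2.imwrite('pics/t2.png',cv2.resize(cv2.imread('pics/top2.png')[140:300,120:300],None,fx=4,fy=3.6))
E
```

```text
-110 [(-80, 118.7), (-60, 119.8), (-40, 117.9), (-20, 116.1), (0, 113.0), (20, 111.7), (40, 109.7), (60, 109.1), (80, 108.0)]
-90 [(-80, 120.7), (-60, 119.7), (-40, 117.6), (-20, 117.0), (0, 113.5), (20, 112.0), (40, 110.8), (60, 108.2), (80, 107.5)]
-60 [(-80, 117.0), (-60, 119.1), (-40, 119.1), (-20, 117.7), (0, 115.0), (20, 114.1), (40, 112.1), (60, 110.1), (80, 107.6)]
-30 [(-80, 118.9), (-60, 119.9), (-40, 117.0), (-20, 115.1), (0, 115.0), (20, 111.6), (40, 111.3), (60, 109.3), (80, 107.7)]
0 [(-80, -890.6), (-60, 120.3), (-40, 117.4), (-20, 115.3), (0, 112.9), (20, 112.8), (40, 109.7), (60, 109.4), (80, 107.1)]
60 [(-80, -510.1), (-60, 331.3), (40, 110.8), (60, 109.6), (80, 107.7)]
110 [(-80, -464.2), (40, 110.8), (60, 108.7), (80, 108.1)]
```

Emit:
play_rows:
  delta_rot:
    - [0,0,0]
    - [0,0,0]
    - [0,0,0]
    - [0,0,0]
    - [0,0,0]
    - [0,0,0]
    - [0,0,0]
    - [0,0,0]
    - [0,0,0]
    - [0,0,0]
  slide:
    - [0,0,0]
    - [0,0,0]
    - [0,0,0]
    - [-0.02,0,0]
    - [-0.04,0,0]
    - [-0.05,0,0]
    - [0,0.042,0.015]
    - [0,0,0.03]
    - [0,0,0]
    - [0,0,0]
  jaw: [0.045,0.06,0.06,0.06,0.06,0.06,0.02,0,0,0]

```text
clock: 74.88
tcp_pos: [0.4495, 0.2113, 0.1532]
eef_rot: [-2.647, 1.57, -3.027]
force: [0.7, 0.5, 0.6]
finger_gap: 0.0237
```

```bash
python3 - <<'E'
from h import *
np.set_printoptions(precision=4,suppress=True)
to(cw(-75,30,125),-21.8)
snap('wrist','w20');P,im=pts('wrist','w20');Q=wc(P)
for y in(-110,-80,0,100):
    print(y,[(x,round(float(np.median(Q[m][:,2])),1)) for x in range(-80,90,20) if (m:=(abs(Q[...,0]-x)<6)&(abs(Q[...,1]-y)<6)&(Q[...,2]<135)).sum()>3])
E
```

```text
at [0.4495 0.2113 0.1532] [-72.4  31.2 153.2] -21.8 slide [ 0.0282 -0.0026  0.0012] rot [ 0.  -0.1  0. ] F [0.7 0.5 0.6] gap 0.0237
-110 [(-80, 118.6), (-60, 116.8), (-40, 115.0), (-20, 113.0), (0, 111.2), (20, 109.3), (40, 107.4), (60, 105.5)]
-80 [(-80, 118.6), (-60, 116.8), (-40, 114.9), (-20, 113.0), (0, 111.2), (20, 109.3), (40, 107.5), (60, 105.6)]
0 [(-80, 118.5), (-60, 116.7), (-40, 114.9), (-20, 112.9), (0, 111.2), (20, 109.4), (40, 107.5), (60, 105.5)]
100 [(-80, 118.6), (-60, 116.8), (-40, 115.0), (-20, 113.0), (0, 111.2), (20, 109.3), (40, 107.5), (60, 105.6)]
```

Emit:
play_rows:
  delta_rot:
    - [0,0,0]
    - [0,0,0]
    - [0,0,0]
    - [0,0,0]
    - [0,0,0]
    - [0,0,0]
  slide:
    - [0,0,0]
    - [0.015,0,0]
    - [0.015,0,0]
    - [0.004,0,0]
    - [0.004,0,0]
    - [0,0,0]
  jaw: [0,0,0,0,0,0]

```text
clock: 75.68
tcp_pos: [0.4503, 0.2113, 0.1155]
eef_rot: [2.692, 1.571, 2.311]
force: [-0.1, -0.7, -0.7]
finger_gap: 0.0006
```

```bash
python3 - <<'E'
from h import *
to(cw(-75,30,103),-21.8)
E
```

```text
at [0.4503 0.2113 0.1155] [-72.1  30.4 115.5] -21.8 slide [ 0.0125 -0.0029  0.0004] rot [ 0. -0. -0.] F [-0.1 -0.7 -0.7] gap 0.0006
```

Emit:
play_rows:
  delta_rot:
    - [0,0,0]
    - [0,0,0]
    - [0,0,0]
    - [0,0,0]
  slide:
    - [0.003,0,0]
    - [0.003,0,0]
    - [0,0,0]
    - [0,0,0]
  jaw: [0,0,0,0]

```text
clock: 76.18
tcp_pos: [0.4502, 0.2114, 0.1096]
eef_rot: [2.364, 1.571, 1.984]
force: [-0.6, -0.7, 1.2]
finger_gap: -0.0002
```

Emit:
play_rows:
  delta_rot:
    - [0,0,0]
    - [0,0,0]
    - [0,0,0]
  slide:
    - [0.003,0,0]
    - [0,0,0]
    - [0,0,0]
  jaw: [0,0,0]

```text
clock: 76.55
tcp_pos: [0.4502, 0.2113, 0.1065]
eef_rot: [2.991, 1.571, 2.611]
force: [-0.1, -0.3, 0.1]
finger_gap: 0.0001
```

Emit:
play_rows:
  delta_rot:
    - [0,0,0]
    - [0,0,0]
    - [0,0,0]
  slide:
    - [0.003,0,0]
    - [0,0,0]
    - [0,0,0]
  jaw: [0,0,0]

```text
clock: 76.92
tcp_pos: [0.4502, 0.2113, 0.1035]
eef_rot: [3.031, 1.571, 2.65]
force: [-0.3, -0.2, -0.6]
finger_gap: 0.0004
```

```bash
python3 - <<'E'
from h import *
snap('wrist','w21');P,im=pts('wrist','w21');Q=wc(P)
for y in(-80,0,100):
    print(y,[(x,round(float(np.median(Q[m][:,2])),1)) for x in range(-80,90,20) if (m:=(abs(Q[...,0]-x)<6)&(abs(Q[...,1]-y)<6)&(Q[...,2]<135)).sum()>3])
to(cw(-75,30,103),-21.8)
E
```

```text
-80 [(-80, 102.7), (-60, 102.7), (-40, 102.6), (-20, 102.7), (0, 102.7), (20, 102.7), (40, 102.6)]
0 [(-80, 102.7), (-60, 102.7), (-40, 102.7), (-20, 102.7), (0, 102.7), (20, 102.6), (40, 102.6)]
100 [(-80, 102.7), (-60, 102.7), (-40, 102.7), (-20, 102.7), (0, 102.7), (20, 102.6), (40, 102.7)]
at [0.4502 0.2113 0.1036] [-72.2  30.5 103.6] -21.8 slide [ 0.0006 -0.0028  0.0005] rot [ 0. -0. -0.] F [-0.1  0.5  0.1] gap 0.0008
```

Emit:
play_rows:
  delta_rot:
    - [0,0,0]
    - [0,0,0]
    - [0,0,0]
    - [0,0,0]
    - [0,0,0]
    - [0,0,0]
  slide:
    - [0.003,0,0]
    - [0,0,0]
    - [0,0,0]
    - [-0.04,0,0]
    - [-0.055,0,0]
    - [0,0,0]
  jaw: [0,0,0,0.02,0.05,0.05]

```text
clock: 77.72
tcp_pos: [0.4533, 0.212, 0.2006]
eef_rot: [0.598, 1.561, 0.218]
force: [-0.2, 0.6, -0.6]
finger_gap: 0.0268
```

```bash
python3 - <<'E'
from h import *
p=cw(-72,30.5,195.5);to(p,-21.8)
plan([(cw(-133,-104,190),-21.8,.05,.045),(cw(-133,-104,150),-21.8,.05)],start=(p,down(-21.8),0))
E
```

```text
at [0.4533 0.212  0.2006] [-70.3  27.9 200.6] -21.8 slide [ 0.0051 -0.0017 -0.0027] rot [ 0.   0.5 -0.3] F [-0.2  0.6 -0.6] gap 0.0268
{"delta_rot": [[0.0, 0.0, 0.0], [0.0, 0.0, 0.0], [0.0, 0.0, 0.0], [0.0, 0.0, 0.0], [0.0, 0.0, 0.0]], "slide": [[0.0014, -0.0152, 0.0336], [0.0014, -0.0152, 0.0336], [0.0014, -0.0152, 0.0336], [0.0014, -0.0152, 0.0336], [0.04, 0.0, 0.0]], "jaw": [0.05, 0.05, 0.05, 0.05, 0.05]}
```

Emit:
play_rows:
  delta_rot:
    - [0,0,0]
    - [0,0,0]
    - [0,0,0]
    - [0,0,0]
    - [0,0,0]
    - [0,0,0]
    - [0,0,0]
  slide:
    - [0.0014,-0.0152,0.0336]
    - [0.0014,-0.0152,0.0336]
    - [0.0014,-0.0152,0.0336]
    - [0.0014,-0.0152,0.0336]
    - [0,0,0]
    - [0,0,0]
    - [0,0,0]
  jaw: [0.05,0.05,0.05,0.05,0.05,0.05,0.05]

```text
clock: 78.6
tcp_pos: [0.5516, 0.1058, 0.1896]
eef_rot: [-2.929, 1.57, 2.975]
force: [-0.3, 0.3, 0.4]
finger_gap: 0.0496
```

```bash
python3 - <<'E'
from h import *
to(cw(-133,-104,101),-21.8)
snap('wrist','w22');P,im=pts('wrist','w22');Q=wc(P)
k=(im[...,0]>150)&(im[...,1]<90)&(im[...,2]<90)&(Q[...,2]>80)&(Q[...,2]<150);q=Q[k];print(len(q),np.percentile(q,[2,50,98],axis=0).round(1))
k=(abs(Q[...,0])<80)&(abs(Q[...,1]+30)<90)&(Q[...,2]>80)&(Q[...,2]<140);q=Q[k];print('lid',np.linalg.lstsq(np.c_[q[:,:2],np.ones(len(q))],q[:,2],rcond=None)[0]*[57.3,57.3,1])
E
```

```text
at [0.5516 0.1058 0.1896] [-132.5 -102.9  189.6] -21.7 slide [ 0.0886 -0.0005  0.0012] rot [ 0.1 -0.   0. ] F [-0.3  0.3  0.4] gap 0.0496
1068 [[-145.6 -109.7  121.2]
 [-128.2 -103.4  124.6]
 [-111.7  -97.7  126.3]]
lid [2.22903453e-02 3.80083895e-02 1.02717942e+02]
```

Emit:
play_rows:
  delta_rot:
    - [0,0,0]
    - [0,0,0]
    - [0,0,0]
    - [0,0,0]
    - [0,0,0]
    - [0,0,0]
    - [0,0,0]
    - [0,0,0]
    - [0,0,0]
    - [0,0,0]
    - [0,0,0]
  slide:
    - [0.03,0,0.001]
    - [0.03,0,0]
    - [0.022,0,0]
    - [0.006,0,0]
    - [0,0,0]
    - [0,0,0]
    - [0,0,0]
    - [0,0,0]
    - [0,0,0]
    - [0,0,0]
    - [0,0,0]
  jaw: [0.05,0.05,0.05,0.05,0.05,0.05,0.01,0.01,0.01,0.01,0.01]

```text
clock: 80.03
tcp_pos: [0.5516, 0.1053, 0.102]
eef_rot: [-3.001, 1.566, 2.902]
force: [-7.0, 2.9, 4.9]
finger_gap: 0.013
```

```bash
python3 - <<'E'
from h import *
to(cw(-133,-104,101),-21.8)
p,r,y=pose();p0=wc(p)
f0=1.797;dz=p0[2]-(36+85.1*np.sin(f0));print('dz',dz)
w=[]
for th in np.linspace(1.75,0.06,19)[1:]:
    f=th+.047;w.append((cw(p0[0],-85+85.1*np.cos(f),36+85.1*np.sin(f)+dz),-21.8,.01,.03))
plan(w,start=(cw(p0[0],-85+85.1*np.cos(f0),p0[2]),down(-21.8),0))
E
```

```text
at [0.5516 0.1053 0.102 ] [-132.9 -103.   102. ] -21.8 slide [ 0.001  -0.0001  0.001 ] rot [ 0.  -0.3  0. ] F [-7.   2.9  4.9] gap 0.013
dz -16.96504684626548
{"delta_rot": [[0.0, 0.0, 0.0], [0.0, 0.0, 0.0], [0.0, 0.0, 0.0], [0.0, 0.0, 0.0], [0.0, 0.0, 0.0], [0.0, 0.0, 0.0], [0.0, 0.0, 0.0], [0.0, 0.0, 0.0], [0.0, 0.0, 0.0], [0.0, 0.0, 0.0], [0.0, 0.0, 0.0], [0.0, 0.0, 0.0]], "slide": [[-0.0014, 0.0, -0.0079], [-0.0007, -0.0, -0.008], [0.0001, -0.0, -0.008], [0.0008, -0.0, -0.0079], [0.0016, 0.0, -0.0078], [0.0023, -0.0, -0.0077], [0.003, 0.0, -0.0074], [0.0037, 0.0, -0.0071], [0.0043, -0.0, -0.0067], [0.0049, -0.0, -0.0063], [0.0055, -0.0, -0.0058], [0.006, 0.0, -0.0053]], "jaw": [0.01, 0.01, 0.01, 0.01, 0.01, 0.01, 0.01, 0.01, 0.01, 0.01, 0.01, 0.01]}
{"delta_rot": [[0.0, 0.0, 0.0], [0.0, 0.0, 0.0], [0.0, 0.0, 0.0], [0.0, 0.0, 0.0], [0.0, 0.0, 0.0], [0.0, 0.0, 0.0]], "slide": [[0.0065, 0.0, -0.0047], [0.0069, -0.0, -0.004], [0.0072, 0.0, -0.0034], [0.0075, -0.0, -0.0027], [0.0077, 0.0, -0.002], [0.0079, 0.0, -0.0012]], "jaw": [0.01, 0.01, 0.01, 0.01, 0.01, 0.01]}
```

Emit:
play_rows:
  delta_rot:
    - [0,0,0]
    - [0,0,0]
    - [0,0,0]
    - [0,0,0]
    - [0,0,0]
    - [0,0,0]
    - [0,0,0]
    - [0,0,0]
    - [0,0,0]
    - [0,0,0]
    - [0,0,0]
    - [0,0,0]
  slide:
    - [-0.0014,0,-0.008]
    - [-0.0007,0,-0.008]
    - [0,0,-0.008]
    - [0.0008,0,-0.008]
    - [0.0016,0,-0.0078]
    - [0.0023,0,-0.0077]
    - [0.003,0,-0.0074]
    - [0.0037,0,-0.007]
    - [0.0043,0,-0.0067]
    - [0.005,0,-0.0063]
    - [0.0055,0,-0.0058]
    - [0.006,0,-0.0053]
  jaw: [0.01,0.01,0.01,0.01,0.01,0.01,0.01,0.01,0.01,0.01,0.01,0.01]

```text
clock: 81.53
tcp_pos: [0.4735, 0.1367, 0.0716]
eef_rot: [0.507, 1.57, 0.127]
force: [5.2, 0.2, 1.2]
finger_gap: 0.0131
```

Emit:
play_rows:
  delta_rot:
    - [0,0,0]
    - [0,0,0]
    - [0,0,0]
    - [0,0,0]
    - [0,0,0]
    - [0,0,0]
    - [0,0,0]
    - [0,0,0]
  slide:
    - [0.0065,0,-0.0047]
    - [0.007,0,-0.004]
    - [0.0072,0,-0.0034]
    - [0.0075,0,-0.0027]
    - [0.0077,0,-0.002]
    - [0.008,0,-0.0012]
    - [0,0,0]
    - [0,0,0]
  jaw: [0.01,0.01,0.01,0.01,0.01,0.01,0.01,0.01]

```text
clock: 82.52
tcp_pos: [0.4559, 0.1435, 0.0273]
eef_rot: [-3.087, 1.568, 2.816]
force: [1.6, 4.1, -1.3]
finger_gap: 0.013
```

```bash
python3 - <<'E'
from h import *
to(cw(-133,0,23),-21.8)
E
```

```text
at [0.4559 0.1435 0.0273] [-1.33e+02  1.00e-01  2.73e+01] -21.8 slide [ 0.0043 -0.      0.0001] rot [-0.  -0.1  0. ] F [ 1.6  4.1 -1.3] gap 0.013
```

Emit:
play_rows:
  delta_rot:
    - [0,0,0]
    - [0,0,0]
    - [0,0,0]
    - [0,0,0]
    - [0,0,0]
    - [0,0,0]
    - [0,0,0]
    - [0,0,0]
    - [0,0,0]
    - [0,0,0]
    - [0,0,0]
  slide:
    - [0.0025,0,0]
    - [0.0015,0,0]
    - [0,0,0]
    - [0,0,0]
    - [0,0,0]
    - [0,0,0]
    - [-0.03,0,0]
    - [-0.05,0,0]
    - [-0.05,-0.02,0]
    - [-0.03,-0.02,0]
    - [0,0,0]
  jaw: [0.01,0.01,0.01,0.03,0.045,0.05,0.05,0.05,0.05,0.05,0.05]

```text
clock: 83.9
tcp_pos: [0.4435, 0.1053, 0.1866]
eef_rot: [0.31, 1.565, -0.072]
force: [0.9, -0.8, -0.7]
finger_gap: 0.0501
```

```bash
python3 - <<'E'
from h import *
to(cw(-133,0,23),-21.8)
snap('wrist','w23');P,im=pts('wrist','w23');Q=wc(P)
k=(im[...,0]>140)&(im[...,1]<90)&(im[...,2]<90)&(abs(Q[...,1])<40)&(Q[...,0]<-100)&(Q[...,0]>-160);q=Q[k];print(len(q),np.percentile(q,[2,50,98],axis=0).round(1))
k=(abs(Q[...,0])<80)&(abs(Q[...,1])<110)&(Q[...,2]>80)&(Q[...,2]<140);q=Q[k];print('lid',len(q),(np.linalg.lstsq(np.c_[q[:,:2],np.ones(len(q))],q[:,2],rcond=None)[0]*[57.3,57.3,1]).round(2))
snap('top','top3');P,im=pts('top','top3')
for n,x,y in(('cupN',.4722,-.3875),('cupF',.4448,-.445),('plateR',.265,.396),('pale',.641,.122)):
    m=(np.hypot(P[...,0]-x,P[...,1]-y)<.03)&(P[...,2]>.005)&(P[...,2]<.1);q=P[m]
    top=q[q[:,2]>np.percentile(q[:,2],80)-.006] if len(q) else q
    print(n,len(q),np.median(top,0).round(4) if len(q) else '')
cv2.imwrite('pics/fin.png',np.hstack([cv2.resize(im[130:310,110:290,::-1],(400,400)),cv2.resize(im[140:320,340:520,::-1],(400,400))]))
E
```

```text
at [0.4435 0.1053 0.1866] [-173.1   -2.7  186.6] -21.9 slide [ 0.1637  0.0398 -0.0037] rot [-0.1  0.3 -0.1] F [ 0.9 -0.8 -0.7] gap 0.0501
517 [[-146.3   -5.6   42.7]
 [-130.5   -1.6   45.2]
 [-112.1    5.6   47.5]]
lid 37608 [9.0000e-02 1.0000e-02 1.0278e+02]
cupN 278 [ 0.4706 -0.3866  0.0793]
cupF 294 [ 0.4425 -0.445   0.0795]
plateR 284 [0.2653 0.3953 0.0085]
pale 228 [0.6408 0.1222 0.0088]
```

View pics/fin.png

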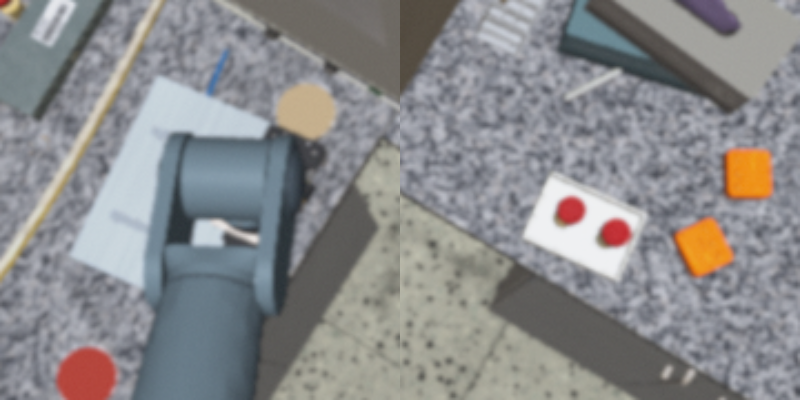

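The pin's top is back at 47 mm, the lid is flat at 102.8 mm, and both cups stand in the tray. The plates haven't moved and the counter is cleared of bottles and timer.

```bash
python3 -c "
from station import manip
print(manip.job_done())"
```

```text
the job is handed in; nothing more can be done
None
```

The job is done and handed in at about 84 s of the 210 s allowed. `job_done` gave no verdict.

- **What I did:** I swung the catch over to its open rest and opened the lid. Both red-lidded cups went upright into the tray. The violet bottle went into violet_front, the amber bottle into amber_back, and the timer flat into its recess. Then I shut the lid and brought the catch bar back down.
- **Last checks:**
  - The lid lies flat at 102.8 mm, and the catch pin is at its locked height: top at 47 mm, the same as at the start.
  - Both cup lids are level in the tray at about 79 mm.
  - Before I shut the lid, all four bottle caps read about 83.6 mm, and the timer read flat to about 1°.
  - Both agar plates are where they were.

**What did not go smoothly:**
- **Lid opening:** My first pull left the lid at about 1.70 rad, though I first read it as fully open. I only pulled it onto its 1.75 stop (9 N felt) just before shutting, after the packing was done.
- **Lid closing:** The first close stopped about 5° short because the fingers slid on the tab. I pressed the lid shut from above with closed fingertips.
- **Timer:** I set it down once on the counter and gripped it again with the tool tilted, so the gripper would clear the open catch.
- **Not tested:** I didn't pull on the lid to test the lock. Locking is judged from the pin height alone.

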